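Slip-test the fixture's rest blocks and put the good ones back in their case

TASK

Slip-test the blue rest blocks: with the ramp's plate down, stand all of them on it, flat on their coated undersides, on the handle side of the red line, then raise the plate by its handle to its stop and leave it up for two seconds to see which blocks slide down to the fence. Lay the plate down flat again, put the blocks that held into the black case and the ones that slid into the red scrap tray, each lying flat on its coat; the case's cover opens only if you press its orange release tab down while sliding the cover back, and it must end shut with the tab sprung up. Leave the other things on the bench where they are.

Things in the scene. Friction and masses are not known exactly. Their poses are not given: they have to be found in the camera images.
- block_a_mid (a point): centre of a blue anodised rest block, 40 (own x) x 24 (own y) x 20 mm high, about 50 g, two screw holes in the top, black grip coat underneath (own z up when it stands on its coat). All blocks look alike; whether the coat still holds shows only on the ramp. Two to four of the four are there in a run.
- block_a: the same block; origin at the centre of its underside
- block_b_mid (a point): centre of a blue anodised rest block, 40 (own x) x 24 (own y) x 20 mm high, about 50 g, two screw holes in the top, black grip coat underneath (own z up when it stands on its coat). All blocks look alike; whether the coat still holds shows only on the ramp. Two to four of the four are there in a run.
- block_b: the same block; origin at the centre of its underside
- block_c_mid (a point): centre of a blue anodised rest block, 40 (own x) x 24 (own y) x 20 mm high, about 50 g, two screw holes in the top, black grip coat underneath (own z up when it stands on its coat). All blocks look alike; whether the coat still holds shows only on the ramp. Two to four of the four are there in a run.
- block_c: the same block; origin at the centre of its underside
- block_d_mid (a point): centre of a blue anodised rest block, 40 (own x) x 24 (own y) x 20 mm high, about 50 g, two screw holes in the top, black grip coat underneath (own z up when it stands on its coat). All blocks look alike; whether the coat still holds shows only on the ramp. Two to four of the four are there in a run.
- block_d: the same block; origin at the centre of its underside
- ramp: tilt ramp fixed to the bench: grey base, steel plate on it; origin on the bench under the ramp, x toward the handle end, y across the plate (parallel to the hinge). The hinge lies at x = -115 mm, 21 mm above the bench
- ramp_plate (a joint): angle of the ramp's plate in rad: 0 lying flat, 0.5 raised at its stop. A stiff friction hinge: it stays where it is left; raising it by the handle takes about 8 N, lowering about 3 N. A sound coat holds at 0.5 rad, a worn one slides from about 0.2 rad on
- start_zone (a point): on the plate's top surface (27 mm above the bench when flat), in the middle of the start zone: 180 mm from the hinge, x up the plate, y across, z square to it. The plate is 212 x 210 mm; the red line runs across it 30 mm below this point (at x = -30 mm), the plate ends 32 mm above it; 7 mm high rims along its sides at y = +-101 mm; a 10 mm high fence across the low end at x = -172 mm stops the blocks that slide
- ramp_handle (a point): middle of the ramp's handle, a round black bar 15 mm thick and 84 mm long between two thin arms, parallel to the plate's y, 34 mm beyond the plate's upper edge, 42 mm above the bench when flat. It is 246 mm from the hinge and rises on that arc about 0.12 m
- case_in (a point): middle of the part of the case's inner floor that the open cover uncovers, 4 mm above the bench; axes as the case: x is the way in which the cover slides open, y along the tab. Inside, the floor reaches from x = -42 to +66 mm and y = +-74 mm; with the cover open the opening reaches from x = -42 to about +42 mm and y = +-68 mm. The rails' tops are 44 mm above the bench, the front wall 24 to 34 mm. The case is fixed to the bench
- case_cover (a joint): how far the grey cover has been slid open along its rails, in m: 0 shut, 0.09 at its stop. It opens toward +x of the case; about 2 N of friction
- case_tab (a joint): angle of the orange release tab at the front of the cover, in rad: 0 sprung up, 0.14 at most. Shut and up, its two side ears stand in notches of the rails and block the cover after 2 mm; at 0.09 or more they pass under the rails. Once the cover has moved some 6 mm the rails hold the tab down by themselves. On closing, push the cover home (0) and the tab springs up by itself. Pressing on the ridge takes about 3 N at first and 4.5 N at 0.09 rad
- tab_grip (a point): middle of the top of the ridge on the orange tab, 51.5 mm above the bench; the ridge is 9 mm thick (x of the case), 70 mm long (y of the case) and stands 12 mm above the tab's flat (46 x 132 mm); it moves with the cover and goes 3.2 mm down at 0.09 rad (the tab's hinge line lies 36 mm behind the ridge, toward +x). It may be pinched across its 9 mm
- scrap_tray: red scrap tray fixed to the bench, 70 (x) x 140 (y) mm outside, 20 mm high, walls and floor 3 mm; origin under its centre
- gauge_block: steel gauge block, 36 x 36 x 30 mm high; to be left alone; origin at the centre of its underside
- marker: black felt marker lying down, 138 x 17 x 17 mm, long axis its y; to be left alone; origin at the centre of its underside
- tub: open black potting tub, 34 x 62 (its y) x 28 mm high; to be left alone; origin at the centre of its underside

How it is judged:
By the outcome, as a careful person would: the job done as asked, in the order asked, and still so for the second after the job is handed in, with the robot touching nothing.
Of block_b, block_c only 1 to 2 are there at a start; the rules pass over those that are not, and their reading is None.
Of block_a, block_d only 1 to 2 are there at a start; the rules pass over those that are not, and their reading is None.
At some moment in a run one of block_a, block_b, block_c, block_d may be knocked a few centimetres aside while the robot is not near it.
Once in a run the grip may slacken for a moment while it holds something.
It also fails if it takes over 210 s, if anything falls off the work surface, if the arm or the gripper's body presses on something with over 40 N, if the wrist force passes 120 N, or if a joint passes its speed limit or range.

ROBOT

A 6-joint arm with a two-finger parallel gripper is mounted at the origin on a cart in front of the work surface, level with it; the furniture and walls round the work are solid. World frame = base frame: x ahead of the robot, y to its left, z up, the work surface at z = 0. Lengths are in m, angles in degrees, forces in N, time in s.
With the tool pointing down it reaches from about 0.375 to 0.75 m from the base axis. Payload 9 kg.
Tool frame: the origin (TCP) lies midway between the tips of the shut fingers; the grasp point (between the pads) lies 19 mm behind it; z points along the fingers, y is the line along which they close (so a half turn about z gives the same grasp; the last joint's range is limited). The gripper opens to 85 mm and grips with 20 to 120 N. Pads are 22 mm wide; open, the fingers measure 114 mm over their backs; the gripper's body (76 mm by 85 mm) begins 54 mm behind the grasp point. The pads swing forward as they close: fully open they stand 13 mm farther back than shut.
Start: joints at [-79.624, 5.964, 5.575, 89.605, 0, 77.527], TCP at [0.233, -0.553, 0.231] pointing down, gripper open.
Joint ranges: [-171.21, 171.21], [-48.23, 106.86], [-62.78, 66.21], [-105.2, 120.99], [-86.42, 89.51], [-180, 180]. Speed limits (degrees/s): [127.2, 127.2, 147.25, 180, 180, 180].

INTERFACE

Orientations are given as a 3x3 rotation matrix whose columns are the frame's x, y, z axes.
In Python, from cell import robot gives the robot as it stands.
- The arm moves only by the shell command python3 -m crank 'ROWS' [FORCE]. ROWS is JSON, a list of rows, each a list of 3 entries, a list of its own where there are three numbers: the turn, a rotation vector about the tool's x, y, z in degrees, then the shift along the tool's x, y, z in m, then the closure, from 0 (fully open) to 1 (shut). A call has exactly 8 rows; each row is the pose to reach, as a shift and turn from the pose commanded when the call began, along the tool's axes at that moment; what a row does not reach only later rows make up. A row lasts 1/12 s, in which the tool goes at most 41.7 mm and 7.16 degrees, less where a joint would pass 70% of its speed; a pose out of reach is approached as far as the arm can. A call with a gripper value outside its range is refused whole. The fingers move at their own pace and stop on an object; FORCE is the grip in N (left out, the last holds). Time passes only in rows, so rows that repeat a pose let the fingers close, or fill a call up. It gives the time, the measured TCP pose, the force, the opening and the grip force at its end, in the units of the state.
- robot.read_state(): the state, without advancing time (a new reading comes with each control period).
- robot.read_camera(name): name is "scene" or "top" or "wrist"; returns (picture, depth): 384x512x3 uint8, blue, green, red; 384x512 float32, m along the optical axis (not along the pixel's ray), 0 where there is no reading.
- robot.get_calibration(name): a dict with "fx", "fy", "cx", "cy" (pixels), "R" (3x3) and "t" (3): a world point X has camera coordinates R X + t; the wrist camera has in their place "mount" (4x4, takes a point from camera to tool coordinates, whose origin is the TCP and whose axes are the flange's). Camera axes: x right, y down, z forward; pixel columns grow to the right and rows downward; lengths in m; the calibration is good to about 2 mm. A picture is of the moment at which its call begins: read the wrist's pose just before it. get_calibration takes no time and is no camera call.
- robot.job_done(): hands the job in; it is judged then, once.
The state is a dict: "time_s": time; "q": joint angles; "dq": joint speeds; "joint_efforts": joint torques, N m; "position": TCP position; "tool_rot": TCP orientation; "ft_force": force on the tool from outside, world axes, zero at the start; "moment": the same for the moment, N m; "grip_width": opening from 0.0 (shut) to 1.0 (fully open); "gripper_force": force on a finger pad.
Only numpy, scipy, OpenCV 4.12 (cv2) and the standard library are available. Lean on these libraries where they do the work, as an engineer would, in place of code of your own. Each camera call takes 0.05 s, during which the arm holds its last target. There are 200 camera calls.

## Working session

There is one attempt and no reset: what is moved stays moved. The work goes in short steps, Python scripts to look and compute and a shell command to move; the robot and the scene stay as the last step left them, time stands still between calls to the robot, and variables do not carry over. Pictures are saved under pics/ and viewed, at most 14 in all, crops included, and the job is handed in when it is done.

```bash
ls; mkdir -p pics; cat > h.py <<'E'
import numpy as np, cv2
from cell import robot
def shot(n):
    s=robot.read_state(); im,d=robot.read_camera(n); return s,im,d
def cam(n,s=None):
    c=robot.get_calibration(n); K=(c['fx'],c['fy'],c['cx'],c['cy'])
    if 'mount' in c:
        M=np.array(c['mount']); T=np.eye(4); T[:3,:3]=s['tool_rot']; T[:3,3]=s['position']; W=T@M
        return K,W[:3,:3],W[:3,3]
    R=np.array(c['R']); return K,R.T,-R.T@np.array(c['t'])
def ray(n,uv,z,s=None):
    K,R,o=cam(n,s); uv=np.atleast_2d(np.asarray(uv,float))
    d=np.c_[(uv[:,0]-K[2])/K[0],(uv[:,1]-K[3])/K[1],np.ones(len(uv))]@R.T
    return o+d*((z-o[2])/d[:,2])[:,None]
def cloud(n,d,s=None):
    K,R,o=cam(n,s); v,u=np.mgrid[:d.shape[0],:d.shape[1]]
    return np.dstack([(u-K[2])/K[0]*d,(v-K[3])/K[1]*d,d])@R.T+o
E
python3 - <<'E'
from h import *
np.set_printoptions(precision=4,suppress=True)
for n in('scene','top','wrist'):
    s,im,d=shot(n); cv2.imwrite(f'pics/{n}0.png',im); np.save(f'pics/{n}0.npy',d)
    print(n,cam(n,s))
print(s)
E
```

```text
pics
scene ((441.34124870537704, 441.34124870537704, 256.68107093551424, 189.84001449113225), array([[ 0.8585, -0.224 ,  0.4613],
       [-0.5128, -0.3592,  0.7798],
       [-0.009 , -0.906 , -0.4232]]), array([-0.0571, -0.9314,  0.5828]))
top ((443.38207008972444, 443.38207008972444, 257.7013091004875, 192.2885422381988), array([[-0.0182, -0.9952,  0.0956],
       [-0.9997,  0.0164, -0.02  ],
       [ 0.0183, -0.096 , -0.9952]]), array([ 0.4121, -0.0033,  1.1762]))
wrist ((279.81449579701734, 279.81449579701734, 254.09553111536954, 192.16164476815615), array([[ 0.3875, -0.8824, -0.2669],
       [-0.9219, -0.371 , -0.1117],
       [-0.0005,  0.2893, -0.9572]]), array([ 0.3016, -0.5235,  0.3732]))
{'time_s': 0.1, 'q': array([-79.6229,   5.9959,   5.5339,  89.6052,   0.0015,  77.5271]), 'dq': array([-0.0113, -0.0401,  0.1592, -0.0606, -0.0939, -0.0499]), 'joint_efforts': array([  0.0078, -55.821 ,  50.4718,   0.0132,  -0.0002,  -0.    ]), 'position': array([ 0.233 , -0.5526,  0.2306]), 'tool_rot': array([[ 0.9215,  0.3883, -0.0002],
       [ 0.3883, -0.9215,  0.0012],
       [ 0.0003, -0.0011, -1.    ]]), 'ft_force': array([ 0.1011, -0.7227, -0.3993]), 'moment': array([0.0231, 0.0232, 0.0175]), 'gripper_force': 0.0, 'grip_width': 0.9965177421048657}
```

View pics/top0.png

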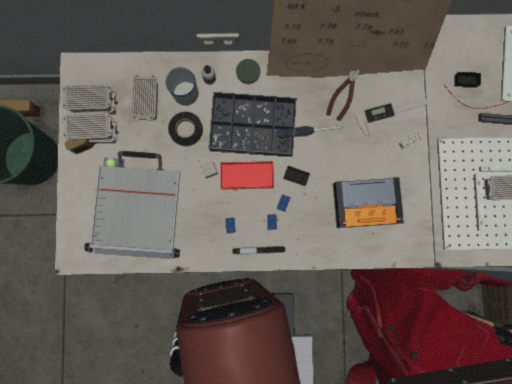

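View pics/scene0.png

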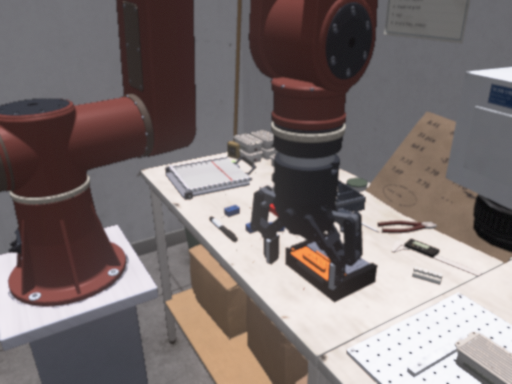

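```bash
cat >> h.py <<'E'
def rects(n,mask,z,s=None,amin=40):
    out=[]
    for c in cv2.findContours(mask.astype(np.uint8),cv2.RETR_EXTERNAL,cv2.CHAIN_APPROX_NONE)[0]:
        if cv2.contourArea(c)<amin: continue
        P=ray(n,c[:,0],z,s)[:,:2].astype(np.float32)
        (x,y),(w,h),a=cv2.minAreaRect(P*1000)
        if w<h: w,h,a=h,w,a+90
        out.append((round(x/1000,4),round(y/1000,4),round(w,1),round(h,1),round((a+90)%180-90,1),c[:,0].mean(0).round().tolist()))
    return out
def hsv(im): return cv2.cvtColor(im,cv2.COLOR_BGR2HSV)
def blue(im):
    h=hsv(im); return (h[...,0]>100)&(h[...,0]<125)&(h[...,1]>120)&(h[...,2]>40)
def red(im):
    h=hsv(im); return ((h[...,0]<6)|(h[...,0]>174))&(h[...,1]>150)&(h[...,2]>90)
def orange(im):
    h=hsv(im); return (h[...,0]>8)&(h[...,0]<22)&(h[...,1]>150)&(h[...,2]>120)
E
python3 - <<'E'
from h import *
im=cv2.imread('pics/top0.png'); d=np.load('pics/top0.npy')
C=cloud('top',d)
print('blue');[print(r,C[int(r[5][1]),int(r[5][0])]) for r in rects('top',blue(im),.02)]
print('red');[print(r,C[int(r[5][1]),int(r[5][0])]) for r in rects('top',red(im),.02)]
print('org');[print(r,C[int(r[5][1]),int(r[5][0])]) for r in rects('top',orange(im),.043)]
for p in [(140,155),(122,160),(160,160),(100,190),(178,195),(97,168),(180,172),(88,248),(178,254),(368,187),(370,210),(340,200),(400,200),(297,176),(258,250),(210,170)]: print(p,C[p[1],p[0]].round(3))
im=cv2.resize(im[140:265,80:410],None,fx=2.4,fy=2.4,interpolation=cv2.INTER_CUBIC); cv2.imwrite('pics/crop0.png',im)
E
```

```text
blue
(0.4396, 0.047, 34.8, 19.6, 6.5, [230.0, 225.0]) [0.43902977 0.04710418 0.01852858]
(0.4461, -0.0616, 34.9, 19.9, 3.5, [272.0, 222.0]) [ 0.4448361  -0.06233178  0.02020117]
(0.4954, -0.0926, 36.1, 19.9, -22.9, [283.0, 203.0]) [ 0.49414578 -0.09241481  0.01727434]
red
(0.1486, -0.527, 268.8, 153.1, -81.5, [452.0, 344.0]) [ 0.03710818 -0.67415899 -0.33618611]
(0.2356, -0.4574, 63.2, 21.2, -19.4, [427.0, 301.0]) [ 0.18741467 -0.57843605 -0.28701592]
(0.5702, 0.0017, 135.2, 68.1, -89.5, [246.0, 175.0]) [ 0.57251433  0.00355265 -0.00318379]
org
(0.4585, -0.3147, 145.2, 49.1, -87.2, [370.0, 215.0]) [ 0.45781019 -0.31428856  0.03943911]
(140, 155) [0.622 0.275 0.047]
(122, 160) [0.616 0.33  0.012]
(160, 160) [0.609 0.225 0.04 ]
(100, 190) [0.535 0.381 0.03 ]
(178, 195) [ 0.522  0.186 -0.004]
(97, 168) [ 0.597  0.4   -0.001]
(180, 172) [ 0.583  0.18  -0.001]
(88, 248) [0.387 0.41  0.028]
(178, 254) [0.367 0.181 0.025]
(368, 187) [ 0.53  -0.311  0.043]
(370, 210) [ 0.471 -0.316  0.034]
(340, 200) [ 0.498 -0.237  0.043]
(400, 200) [ 0.495 -0.392  0.044]
(297, 176) [ 0.567 -0.133  0.001]
(258, 250) [ 0.373 -0.025  0.015]
(210, 170) [0.583 0.097 0.028]
```

View pics/crop0.png

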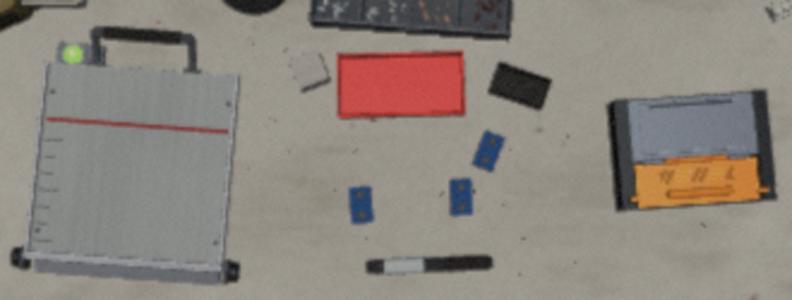

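```bash
cat >> h.py <<'E'
from scipy.spatial.transform import Rotation as Ro
def yawR(y):
    c,s=np.cos(np.radians(y)),np.sin(np.radians(y)); return np.array([[c,s,0],[s,-c,0],[0,0,-1.]])
def go(*goals):
    "goals (x,y,z,yaw): turn & shift in tool axes, one after the other, from the measured pose"
    s=robot.read_state(); p,R=s['position'],s['tool_rot']
    for g in goals:
        G=yawR(g[3]); d=R.T@(np.array(g[:3])-p)
        print(g,'turn',Ro.from_matrix(R.T@G).as_rotvec(degrees=True).round(2),'shift',d.round(4))
        p,R=np.array(g[:3]),G
E
python3 - <<'E'
from h import *
go((.30,-.38,.28,75),(.38,-.19,.28,127.5),(.43,0,.28,180))
E
```

```text
(0.3, -0.38, 0.28, 75) turn [-5.000e-02 -4.000e-02 -5.215e+01] shift [ 0.1289 -0.1331 -0.0491]
(0.38, -0.19, 0.28, 127.5) turn [  0.    0.  -52.5] shift [0.2042 0.0281 0.    ]
(0.43, 0, 0.28, 180) turn [  0.    0.  -52.5] shift [0.1203 0.1553 0.    ]
```

```bash

python3 -m crank '[[[0,0,-6.5],[0.016,-0.017,-0.006],0],[[0,0,-13],[0.032,-0.033,-0.012],0],[[0,0,-19.5],[0.048,-0.05,-0.018],0],[[0,0,-26],[0.064,-0.067,-0.024],0],[[0,0,-32.5],[0.08,-0.083,-0.03],0],[[0,0,-39],[0.096,-0.1,-0.036],0],[[0,0,-45.5],[0.112,-0.116,-0.043],0],[[0,0,-52],[0.129,-0.133,-0.049],0]]' 60
python3 -m crank '[[[0,0,-6.5],[0.025,0.003,0],0],[[0,0,-13],[0.05,0.007,0],0],[[0,0,-19.5],[0.076,0.01,0],0],[[0,0,-26],[0.102,0.014,0],0],[[0,0,-32.5],[0.127,0.017,0],0],[[0,0,-39],[0.153,0.021,0],0],[[0,0,-45.5],[0.178,0.024,0],0],[[0,0,-52.5],[0.204,0.028,0],0]]'
python3 -m crank '[[[0,0,-7],[0.017,0.022,0],0],[[0,0,-14],[0.034,0.044,0],0],[[0,0,-21],[0.051,0.066,0],0],[[0,0,-28],[0.069,0.089,0],0],[[0,0,-35],[0.086,0.111,0],0],[[0,0,-42],[0.103,0.133,0],0],[[0,0,-49],[0.12,0.155,0],0],[[0,0,-52.5],[0.12,0.155,0],0]]'
python3 - <<'E'
from h import *
s,im,d=shot('wrist'); print(s['position'],s['tool_rot'],s['q']); cv2.imwrite('pics/w1.png',im)
C=cloud('wrist',d,s)
[print(r,C[int(r[5][1]),int(r[5][0])]) for r in rects('wrist',blue(im),.02,s)]
[print('red',r) for r in rects('wrist',red(im),.02,s)]
s,im,d=shot('top'); [print(r) for r in rects('top',blue(im),.02)]
E
```

```text
time_s: 0.82
position: [0.3004, -0.3792, 0.2805]
tool_rot: [[0.256, 0.967, -0.0], [0.967, -0.256, 0.0], [0.0, -0.0, -1.0]]
ft_force: [0.3, -0.1, 0.3]
grip_width: 0.999
gripper_force: 0.0
time_s: 1.48
position: [0.3807, -0.1895, 0.2802]
tool_rot: [[-0.611, 0.792, -0.0], [0.792, 0.611, -0.0], [-0.0, -0.0, -1.0]]
ft_force: [0.1, 0.3, 0.3]
grip_width: 1.004
gripper_force: 0.0
time_s: 2.15
position: [0.4313, 0.0024, 0.2802]
tool_rot: [[-1.0, -0.008, 0.0], [-0.008, 1.0, 0.001], [-0.0, 0.001, -1.0]]
ft_force: [-1.1, -0.1, -0.8]
grip_width: 1.001
gripper_force: 0.0
[0.43134595 0.00243052 0.2802351 ] [[-9.99969004e-01 -7.86898135e-03  2.63831259e-04]
 [-7.86866854e-03  9.99968361e-01  1.16644044e-03]
 [-2.73001610e-04  1.16432828e-03 -9.99999285e-01]] [-1.72121634e+01 -2.25068733e+01 -1.52673686e+01  9.72448416e+01
  6.83122036e-02 -1.76630219e+01]
(0.4971, -0.0913, 36.9, 20.9, -22.8, [191.0, 203.0]) [ 0.49833201 -0.09226486  0.02098766]
(0.4473, -0.0604, 36.4, 21.1, 1.7, [211.0, 170.0]) [ 0.44704073 -0.06001561  0.02042169]
(0.4399, 0.047, 37.1, 20.4, 2.6, [284.0, 167.0]) [0.44194021 0.04704265 0.01994679]
red (0.5708, 0.0033, 137.4, 69.3, -89.6, [254.0, 246.0])
red (0.2625, -0.1642, 42.3, 23.4, 46.6, [124.0, 28.0])
red (0.2685, -0.2091, 72.4, 10.7, 12.8, [88.0, 30.0])
red (0.2767, -0.2813, 111.5, 87.7, -89.6, [34.0, 38.0])
```

View pics/w1.png

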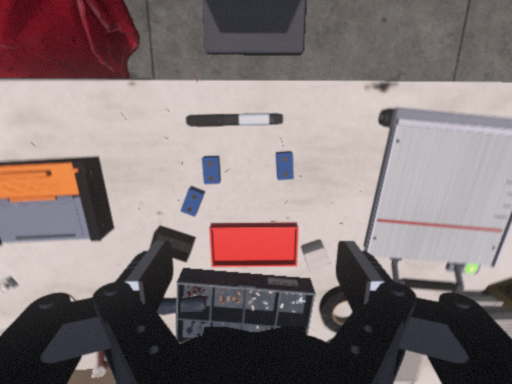

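```bash

python3 -m crank '[[[0,0,-1],[-0.002,0.011,0.03],0],[[0,0,-2],[-0.004,0.022,0.06],0],[[0,0,-2.5],[-0.0085,0.033,0.09],0],[[0,0,-2.5],[-0.0085,0.045,0.12],0],[[0,0,-2.5],[-0.0085,0.045,0.15],0],[[0,0,-2.5],[-0.0085,0.045,0.18],0],[[0,0,-2.5],[-0.0085,0.045,0.21],0],[[0,0,-2.5],[-0.0085,0.045,0.23],0]]' 60
python3 -m crank '[[[0,0,0],[0,0,0.015],0.3],[[0,0,0],[0,0,0.03],0.3],[[0,0,0],[0,0,0.044],0.3],[[0,0,0],[0,0,0.044],0.4],[[0,0,0],[0,0,0.044],0.6],[[0,0,0],[0,0,0.044],1],[[0,0,0],[0,0,0.044],1],[[0,0,0],[0,0,0.044],1]]' 60
python3 -m crank '[[[0,0,0],[0,0,0],1],[[0,0,0],[0,0,0],1],[[0,0,0],[0,0,0],1],[[0,0,0],[0,0,0],1],[[0,0,0],[0,0,0],1],[[0,0,0],[0,0,0],1],[[0,0,0],[0,0,0],1],[[0,0,0],[0,0,0],1]]'
python3 - <<'E'
from h import *
s,im,d=shot('wrist');cv2.imwrite('pics/w2.png',im)
E
```

```text
time_s: 2.92
position: [0.4381, 0.0432, 0.0473]
tool_rot: [[-0.999, -0.037, -0.003], [-0.037, 0.999, 0.0], [0.003, 0.0, -1.0]]
ft_force: [-0.9, -0.2, 0.4]
grip_width: 0.998
gripper_force: 0.0
time_s: 3.58
position: [0.4406, 0.0433, 0.0077]
tool_rot: [[-0.999, -0.04, 0.002], [-0.04, 0.999, -0.001], [-0.002, -0.001, -1.0]]
ft_force: [-1.5, 0.6, 4.6]
grip_width: 0.263
gripper_force: 59.5
time_s: 4.25
position: [0.4406, 0.0434, 0.0077]
tool_rot: [[-0.999, -0.041, 0.002], [-0.041, 0.999, -0.001], [-0.002, -0.001, -1.0]]
ft_force: [-1.1, 0.2, 7.4]
grip_width: 0.263
gripper_force: 59.6
```

View pics/w2.png

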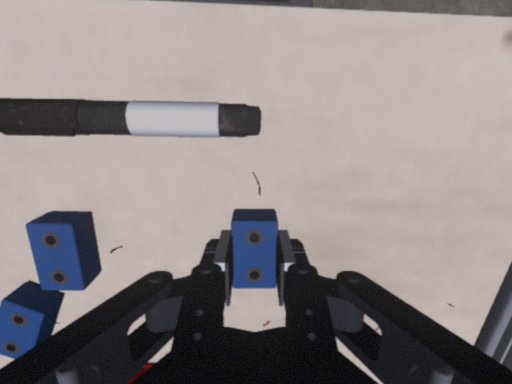

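```bash

python3 -m crank '[[[0,0,0],[0,0,-0.015],1],[[0,0,0],[0,0,-0.03],1],[[0,0,0],[0,0,-0.06],1],[[0,0,0],[0,0,-0.09],1],[[0,0,0],[0,0,-0.115],1],[[0,0,0],[0,0,-0.115],1],[[0,0,0],[0,0,-0.115],1],[[0,0,0],[0,0,-0.115],1]]'
python3 - <<'E'
from h import *
im=cv2.imread('pics/top0.png')
h=hsv(im); m=((h[...,0]<10)|(h[...,0]>170))&(h[...,1]>70)
m[:,:95]=0;m[:,182:]=0;m[:180]=0;m[205:]=0
v,u=np.nonzero(m); P=ray('top',np.c_[u,v],.027)
vx,vy,x0,y0=cv2.fitLine(P[:,:2].astype(np.float32),cv2.DIST_HUBER,0,.001,.001).ravel(); print('line dir',np.degrees(np.arctan2(vy,vx)),P[:,:2].min(0),P[:,:2].max(0),x0,y0)
print('plate corners top', ray('top',[(98,165),(180,172),(92,247),(174,256)],.027).round(3))
print('handle', ray('top',[(119.5,154),(160,157)],.045).round(3))
s,im,d=shot('wrist');print(s['position'],s['grip_width'])
E
```

```text
time_s: 4.97
position: [0.4395, 0.0436, 0.1208]
tool_rot: [[-0.999, -0.041, -0.0], [-0.041, 0.999, -0.0], [0.0, -0.0, -1.0]]
ft_force: [-0.1, -0.1, -0.6]
grip_width: 0.259
gripper_force: 58.9
line dir 84.84951 [0.51904087 0.19087685] [0.53780988 0.38182616] 0.5280144 0.27687246
plate corners top [[0.601 0.388 0.027]
 [0.579 0.175 0.027]
 [0.389 0.4   0.027]
 [0.362 0.191 0.027]]
handle [[0.626 0.327 0.045]
 [0.616 0.224 0.045]]
[0.43947945 0.04363558 0.12084874] 0.2594801717142996
```

```bash

python3 - <<'E'
from h import *
go((.5658,.3413,.12,174.85),(.5658,.3413,.0375,174.85))
E
```

```text
(0.5658, 0.3413, 0.12, 174.85) turn [ 0.01 -0.07  7.49] shift [-1.387e-01  2.921e-01  1.000e-04]
(0.5658, 0.3413, 0.0375, 174.85) turn [0. 0. 0.] shift [0.     0.     0.0825]
```

```bash

python3 -m crank '[[[0,0,0],[-0.0104,0.022,0],1],[[0,0,0],[-0.0260,0.055,0],1],[[0,0,0],[-0.0427,0.090,0],1],[[0,0,0],[-0.0593,0.125,0],1],[[0,0,0],[-0.076,0.160,0],1],[[0,0,0],[-0.0926,0.195,0],1],[[0,0,0],[-0.109,0.230,0],1],[[0,0,0],[-0.125,0.264,0],1]]'
python3 -m crank '[[[0,0,3.5],[-0.0137,0.0281,0],1],[[0,0,7.5],[-0.0137,0.0281,0],1],[[0,0,7.5],[-0.0137,0.0281,0],1],[[0,0,7.5],[-0.0137,0.0281,0],1],[[0,0,7.5],[-0.0137,0.0281,0.02],1],[[0,0,7.5],[-0.0137,0.0281,0.04],1],[[0,0,7.5],[-0.0137,0.0281,0.06],1],[[0,0,7.5],[-0.0137,0.0281,0.06],1]]'
python3 - <<'E'
from h import *
go((.5658,.3413,.0365,174.85))
s,im,d=shot('wrist');cv2.imwrite('pics/w3.png',im)
E
```

```text
time_s: 5.68
position: [0.5532, 0.3145, 0.1192]
tool_rot: [[-0.999, -0.041, -0.002], [-0.041, 0.999, -0.001], [0.002, -0.001, -1.0]]
ft_force: [-0.6, -0.6, 0.4]
grip_width: 0.263
gripper_force: 59.0
time_s: 6.35
position: [0.5633, 0.3391, 0.0566]
tool_rot: [[-0.996, 0.089, -0.006], [0.089, 0.996, -0.002], [0.006, -0.003, -1.0]]
ft_force: [-1.8, -0.3, -1.5]
grip_width: 0.26
gripper_force: 59.1
(0.5658, 0.3413, 0.0365, 174.85) turn [-0.17 -0.34  0.05] shift [-0.0024  0.0025  0.0201]
```

View pics/w3.png

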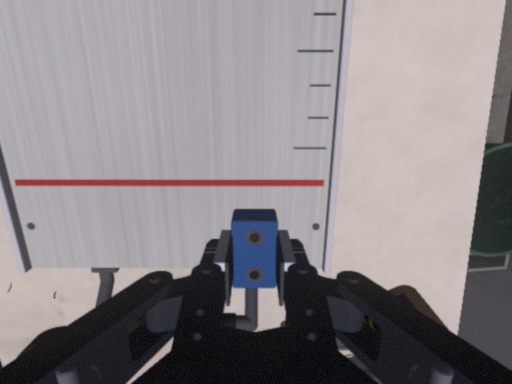

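```bash

python3 - <<'E'
from h import *
im=cv2.imread('pics/w3.png'); s=robot.read_state()
P=ray('wrist',[(60,183),(255,183),(320,183),(255,269),(328,262)],.027,s); R=yawR(174.85)
print(((P-s['position'])@np.c_[-R[:,0],R[:,1]]).round(4))
P=ray('wrist',[(255,237),(255,275)],s['position'][2]-.0077+.02,s); print(((P-s['position'])@np.c_[-R[:,0],R[:,1]]).round(4))
E
```

```text
[[-0.0268 -0.1252]
 [-0.0268  0.001 ]
 [-0.0268  0.043 ]
 [ 0.0365  0.001 ]
 [ 0.0308  0.0525]]
[[-0.01    0.001 ]
 [ 0.0123  0.001 ]]
```

```bash

python3 -m crank '[[[0,0,0],[-0.004,0,0.005],1],[[0,0,0],[-0.004,0,0.012],1],[[0,0,0],[-0.004,0,0.018],1],[[0,0,0],[-0.004,0,0.0205],1],[[0,0,0],[-0.004,0,0.0205],1],[[0,0,0],[-0.004,0,0.0205],1],[[0,0,0],[-0.004,0,0.0205],0.55],[[0,0,0],[-0.004,0,0.0205],0.55]]'
python3 -m crank '[[[0,0,0],[0,0,0],0.55],[[0,0,0],[0,0,0],0.55],[[0,0,0],[0,0,-0.01],0.55],[[0,0,0],[0,0,-0.03],0.55],[[0,0,0],[0,0,-0.06],0.55],[[0,0,0],[0,0,-0.09],0.4],[[0,0,0],[0,0,-0.12],0],[[0,0,0],[0,0,-0.15],0]]'
python3 -m crank '[[[0,0,0],[0.010,-0.030,0],0],[[0,0,0],[0.02,-0.06,0],0],[[0,0,0],[0.03,-0.09,0],0],[[0,0,0],[0.04,-0.12,0],0],[[0,0,0],[0.05,-0.15,0],0],[[0,0,0],[0.06,-0.18,0],0],[[0,0,0],[0.07,-0.21,0],0],[[0,0,0],[0.08,-0.24,0],0]]'
python3 - <<'E'
from h import *
s,im,d=shot('wrist'); print(s['position']); cv2.imwrite('pics/w4.png',im)
[print(r) for r in rects('wrist',blue(im),.02,s)]
E
```

```text
time_s: 7.07
position: [0.5704, 0.341, 0.0412]
tool_rot: [[-0.996, 0.09, 0.001], [0.09, 0.996, 0.0], [-0.001, 0.0, -1.0]]
ft_force: [0.4, 0.6, 0.4]
grip_width: 0.447
gripper_force: 0.0
time_s: 7.73
position: [0.5701, 0.3408, 0.1933]
tool_rot: [[-0.996, 0.09, 0.001], [0.09, 0.996, 0.0], [-0.001, 0.0, -1.0]]
ft_force: [0.3, 0.0, -0.3]
grip_width: 0.855
gripper_force: 0.0
time_s: 8.4
position: [0.4683, 0.108, 0.1917]
tool_rot: [[-0.996, 0.089, 0.001], [0.089, 0.996, -0.0], [-0.001, -0.0, -1.0]]
ft_force: [-1.0, -0.5, 0.5]
grip_width: 1.0
gripper_force: 0.0
[0.46827417 0.1079724  0.19169186]
(0.5835, 0.3543, 43.2, 25.3, -4.7, [459.0, 246.0])
(0.4958, -0.0918, 38.4, 20.4, -22.7, [89.0, 210.0])
(0.445, -0.0611, 35.5, 20.8, 4.1, [105.0, 164.0])
```

View pics/w4.png

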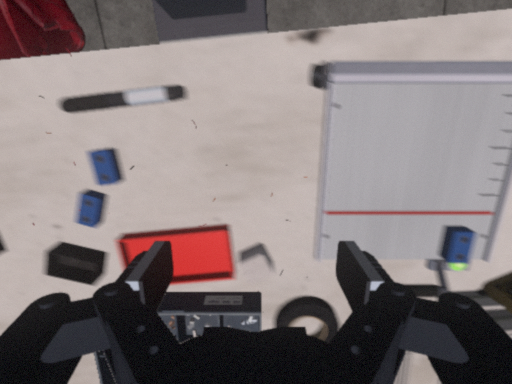

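```bash

python3 -m crank '[[[0,0,0],[0,0,0],0],[[0,0,0],[0,0,0],0],[[0,0,0],[0,0,0],0],[[0,0,0],[0,0,0],0],[[0,0,0],[0,0,0],0],[[0,0,0],[0,0,0],0],[[0,0,0],[0,0,0],0],[[0,0,0],[0,0,0],0]]' >/dev/null
python3 - <<'E'
from h import *
s,im,d=shot('wrist'); print(s['position'])
[print(r) for r in rects('wrist',blue(im),.02,s)]
go((.4465,-.061,.06,183),(.4465,-.061,.01,183))
E
```

```text
[0.46896289 0.10930901 0.19065149]
(0.5865, 0.3611, 43.0, 25.3, -5.1, [463.0, 248.0])
(0.4965, -0.0904, 38.4, 22.7, -22.7, [89.0, 211.0])
(0.4469, -0.0596, 37.9, 22.7, 1.3, [104.0, 168.0])
(0.4465, -0.061, 0.06, 183) turn [-0.   -0.01 -8.13] shift [ 0.0071 -0.1716  0.1307]
(0.4465, -0.061, 0.01, 183) turn [0. 0. 0.] shift [0.   0.   0.05]
```

```bash

python3 -m crank '[[[0,0,-1],[0.001,-0.025,0.005],0],[[0,0,-2],[0.002,-0.055,0.02],0],[[0,0,-3],[0.003,-0.085,0.04],0],[[0,0,-4],[0.004,-0.115,0.06],0],[[0,0,-5],[0.005,-0.143,0.08],0],[[0,0,-6],[0.007,-0.170,0.10],0],[[0,0,-7],[0.007,-0.170,0.12],0.2],[[0,0,-7],[0.007,-0.170,0.131],0.3]]'
python3 -m crank '[[[0,0,0],[0,0,0.015],0.3],[[0,0,0],[0,0,0.03],0.3],[[0,0,0],[0,0,0.045],0.3],[[0,0,0],[0,0,0.049],0.3],[[0,0,0],[0,0,0.049],0.6],[[0,0,0],[0,0,0.049],1],[[0,0,0],[0,0,0.049],1],[[0,0,0],[0,0,0.049],1]]'
python3 -m crank '[[[0,0,0],[0,0,0],1],[[0,0,0],[0,0,0],1],[[0,0,0],[0,0,-0.01],1],[[0,0,0],[0,0,-0.03],1],[[0,0,0],[0,0,-0.06],1],[[0,0,0],[0,0,-0.09],1],[[0,0,0],[0,0,-0.115],1],[[0,0,0],[0,0,-0.115],1]]'
python3 - <<'E'
from h import *
s,im,d=shot('wrist');cv2.imwrite('pics/w5.png',im)
P=ray('wrist',[(255,237),(255,275)],s['position'][2]+.0123,s); 
m=blue(im)&(d<.2); v,u=np.nonzero(m); print(u.min(),u.max(),v.min(),v.max())
go((.56,.2835,.12,174.85))
E
```

```text
time_s: 9.83
position: [0.4456, -0.0605, 0.0576]
tool_rot: [[-1.0, -0.03, -0.002], [-0.03, 1.0, 0.001], [0.002, 0.001, -1.0]]
ft_force: [-0.2, 0.1, 0.6]
grip_width: 0.752
gripper_force: 0.0
time_s: 10.5
position: [0.4478, -0.0599, 0.0122]
tool_rot: [[-0.999, -0.032, 0.002], [-0.032, 0.999, -0.001], [-0.002, -0.001, -1.0]]
ft_force: [0.4, 0.1, 3.4]
grip_width: 0.26
gripper_force: 59.3
time_s: 11.17
position: [0.4493, -0.0608, 0.1321]
tool_rot: [[-0.999, -0.032, 0.007], [-0.032, 0.999, -0.003], [-0.007, -0.004, -1.0]]
ft_force: [0.0, -0.8, -0.1]
grip_width: 0.26
gripper_force: 58.9
231 276 214 279
(0.56, 0.2835, 0.12, 174.85) turn [-0.13  0.29  7.  ] shift [-0.1225  0.3402  0.0091]
```

```bash

python3 -m crank '[[[0,0,0],[-0.0074,0.020,0],1],[[0,0,0],[-0.0186,0.050,0],1],[[0,0,0],[-0.0316,0.085,0],1],[[0,0,0],[-0.0446,0.120,0],1],[[0,0,0],[-0.0576,0.155,0],1],[[0,0,0],[-0.0706,0.190,0],1],[[0,0,0],[-0.0836,0.225,0],1],[[0,0,0],[-0.0966,0.260,0],1]]'
python3 -m crank '[[[0,0,3.5],[-0.0126,0.034,0],1],[[0,0,7],[-0.0235,0.0635,0],1],[[0,0,7],[-0.0302,0.080,0],1],[[0,0,7],[-0.0302,0.080,0.01],1],[[0,0,7],[-0.0302,0.080,0.03],1],[[0,0,7],[-0.0302,0.080,0.05],1],[[0,0,7],[-0.0302,0.080,0.06],1],[[0,0,7],[-0.0302,0.080,0.06],1]]'
python3 -m crank '[[[0,0,0],[0,0,0],1],[[0,0,0],[0,0,0],1],[[0,0,0],[0,0,0],1],[[0,0,0],[0,0,0],1],[[0,0,0],[0,0,0],1],[[0,0,0],[0,0,0],1],[[0,0,0],[0,0,0],1],[[0,0,0],[0,0,0],1]]' >/dev/null
python3 - <<'E'
from h import *
go((.565,.2832,.040,174.85))
s,im,d=shot('wrist'); print(s['position'],s['grip_width']); R=s['tool_rot']
for r in rects('wrist',red(im),.027,s,amin=100): print(r)
for r in rects('wrist',blue(im),.047,s,amin=100): print(r)
E
```

```text
time_s: 11.88
position: [0.5345, 0.2053, 0.1248]
tool_rot: [[-0.999, -0.032, -0.001], [-0.032, 0.999, -0.0], [0.001, -0.0, -1.0]]
ft_force: [0.1, -1.0, -0.5]
grip_width: 0.267
gripper_force: 39.6
time_s: 12.55
position: [0.56, 0.2831, 0.062]
tool_rot: [[-0.996, 0.09, -0.006], [0.09, 0.996, -0.002], [0.006, -0.002, -1.0]]
ft_force: [-0.1, 0.3, -0.3]
grip_width: 0.254
gripper_force: 63.1
(0.565, 0.2832, 0.04, 174.85) turn [-0.    0.01  0.  ] shift [-0.0025 -0.0009  0.0259]
[0.56256265 0.28428201 0.06586318] 0.25540424693684166
(0.5307, 0.288, 194.7, 2.0, 84.8, [255.0, 172.0])
(0.5753, 0.2835, 46.4, 28.0, -5.2, [254.0, 247.0])
(0.5704, 0.3401, 39.4, 24.3, -5.3, [343.0, 233.0])
```

```bash

python3 - <<'E'
from h import *
s,im,d=shot('wrist');cv2.imwrite('pics/w6.png',im[150:330,140:420])
C=cloud('wrist',d,s)
m=blue(im); m[:,300:]=0; v,u=np.nonzero(m); print(u.min(),u.max(),v.min(),v.max())
for v in range(210,285,10): print(v,C[v,255]-s['position'], d[v,255])
E
```

```text
232 276 214 279
210 [-0.02043625  0.00281567  0.00104413] 0.15094234
220 [-0.01737742  0.00251935  0.00760619] 0.14556754
230 [-0.01223936  0.00205277  0.0087278 ] 0.14600556
240 [-0.00551343  0.00145282  0.00675345] 0.14987038
250 [2.41750332e-06 9.53184458e-04 7.55987275e-03] 0.1507208
260 [0.00566731 0.00044054 0.00822972] 0.15174562
270 [ 0.01204224 -0.00013299  0.00791503] 0.15392047
280 [ 0.01798094 -0.00067004  0.00850057] 0.15510638
```

View pics/w6.png

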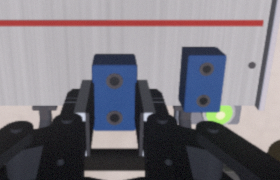

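```bash

python3 -m crank '[[[0,0,0],[0,0,0.006],1],[[0,0,0],[0,0,0.014],1],[[0,0,0],[0,0,0.021],1],[[0,0,0],[0,0,0.0255],1],[[0,0,0],[0,0,0.0255],1],[[0,0,0],[0,0,0.0255],1],[[0,0,0],[0,0,0.0255],1],[[0,0,0],[0,0,0.0255],1]]'
python3 -m crank '[[[0,0,0],[0,0,0],0.55],[[0,0,0],[0,0,0],0.55],[[0,0,0],[0,0,0],0.55],[[0,0,0],[0,0,-0.01],0.55],[[0,0,0],[0,0,-0.04],0.55],[[0,0,0],[0,0,-0.08],0.3],[[0,0,0],[0,0,-0.12],0],[[0,0,0],[0,0,-0.16],0]]'
python3 - <<'E'
from h import *
go((.46,-.08,.20,157))
E
```

```text
time_s: 13.98
position: [0.5623, 0.2842, 0.0399]
tool_rot: [[-0.996, 0.09, -0.0], [0.09, 0.996, -0.0], [0.0, -0.0, -1.0]]
ft_force: [-0.3, 0.4, -0.6]
grip_width: 0.255
gripper_force: 63.1
time_s: 14.65
position: [0.5621, 0.2842, 0.2029]
tool_rot: [[-0.996, 0.09, 0.0], [0.09, 0.996, -0.0], [-0.0, 0.0, -1.0]]
ft_force: [1.6, 0.0, -0.7]
grip_width: 0.857
gripper_force: 0.0
(0.46, -0.08, 0.2, 157) turn [ 0.    0.02 17.85] shift [ 0.069  -0.3719  0.0029]
```

```bash

python3 -m crank '[[[0,0,0],[0.0037,-0.020,0],0],[[0,0,0],[0.011,-0.06,0],0],[[0,0,0],[0.0185,-0.1,0],0],[[0,0,0],[0.026,-0.14,0],0],[[0,0,0],[0.033,-0.18,0],0],[[0,0,0],[0.041,-0.22,0],0],[[0,0,0],[0.048,-0.26,0],0],[[0,0,0],[0.056,-0.30,0],0]]' >/dev/null
python3 -m crank '[[[0,0,6],[0.006,-0.030,0],0],[[0,0,12],[0.013,-0.060,0],0],[[0,0,18],[0.013,-0.072,0],0],[[0,0,18],[0.013,-0.072,0],0],[[0,0,18],[0.013,-0.072,0],0],[[0,0,18],[0.013,-0.072,0],0],[[0,0,18],[0.013,-0.072,0],0],[[0,0,18],[0.013,-0.072,0],0]]'
python3 - <<'E'
from h import *
s,im,d=shot('wrist'); print(s['position'])
R=rects('wrist',blue(im),.02,s)
[print(r) for r in R]
g=min(R,key=lambda r:r[1]); go((g[0]+.001,g[1],.06,180+g[4]),(g[0]+.001,g[1],.011,180+g[4]))
E
```

```text
time_s: 15.98
position: [0.4606, -0.0791, 0.2004]
tool_rot: [[-0.921, 0.391, 0.0], [0.391, 0.921, 0.0], [-0.0, 0.0, -1.0]]
ft_force: [-0.2, -0.5, 0.6]
grip_width: 1.004
gripper_force: 0.0
[ 0.46058415 -0.07911328  0.20041375]
(0.4961, -0.0915, 36.1, 21.1, -23.1, [256.0, 204.0])
(0.4971, -0.0915, 0.06, 156.9) turn [-0.    0.    0.09] shift [-0.0384  0.0029  0.1404]
(0.4971, -0.0915, 0.011, 156.9) turn [0. 0. 0.] shift [0.    0.    0.049]
```

```bash

python3 -m crank '[[[0,0,0],[-0.010,0.001,0.02],0],[[0,0,0],[-0.02,0.002,0.05],0],[[0,0,0],[-0.0384,0.003,0.08],0],[[0,0,0],[-0.0384,0.003,0.11],0.3],[[0,0,0],[-0.0384,0.003,0.14],0.3],[[0,0,0],[-0.0384,0.003,0.165],0.3],[[0,0,0],[-0.0384,0.003,0.1885],0.3],[[0,0,0],[-0.0384,0.003,0.1885],0.3]]'
python3 -m crank '[[[0,0,0],[0,0,0],0.6],[[0,0,0],[0,0,0],1],[[0,0,0],[0,0,0],1],[[0,0,0],[0,0,0],1],[[0,0,0],[0,0,0],1],[[0,0,0],[0,0,0],1],[[0,0,0],[0,0,0],1],[[0,0,0],[0,0,0],1]]'
python3 -m crank '[[[0,0,0],[0,0,-0.01],1],[[0,0,0],[0,0,-0.03],1],[[0,0,0],[0,0,-0.06],1],[[0,0,0],[0,0,-0.09],1],[[0,0,0],[0,0,-0.115],1],[[0,0,0],[0,0,-0.115],1],[[0,0,0],[0,0,-0.115],1],[[0,0,0],[0,0,-0.115],1]]'
python3 - <<'E'
from h import *
s,im,d=shot('wrist')
C=cloud('wrist',d,s); m=blue(im); v,u=np.nonzero(m); print(u.min(),u.max(),v.min(),v.max(), C[255,255]-s['position'])
go((.558,.2257,.12,156.9))
E
```

```text
time_s: 16.7
position: [0.4937, -0.0903, 0.0069]
tool_rot: [[-0.92, 0.392, -0.007], [0.392, 0.92, 0.003], [0.007, 0.0, -1.0]]
ft_force: [-2.2, -0.4, -1.3]
grip_width: 0.696
gripper_force: 0.0
time_s: 17.37
position: [0.4985, -0.093, 0.0141]
tool_rot: [[-0.92, 0.393, 0.003], [0.393, 0.92, -0.001], [-0.004, 0.0, -1.0]]
ft_force: [-1.1, 1.1, 7.4]
grip_width: 0.257
gripper_force: 59.4
time_s: 18.03
position: [0.4969, -0.0924, 0.1271]
tool_rot: [[-0.919, 0.393, 0.0], [0.393, 0.919, -0.0], [-0.001, -0.0, -1.0]]
ft_force: [-0.4, 0.4, -0.9]
grip_width: 0.253
gripper_force: 58.9
233 275 212 278 [ 0.0037457  -0.00044038  0.00603557]
(0.558, 0.2257, 0.12, 156.9) turn [-0.01 -0.05 -0.05] shift [0.0684 0.3165 0.0063]
```

```bash

python3 -m crank '[[[0,0,0],[0.0043,0.020,0],1],[[0,0,0],[0.013,0.06,0],1],[[0,0,0],[0.0216,0.10,0],1],[[0,0,0],[0.03,0.14,0],1],[[0,0,0],[0.039,0.18,0],1],[[0,0,0],[0.0475,0.22,0],1],[[0,0,0],[0.056,0.26,0],1],[[0,0,0],[0.0648,0.30,0],1]]'
python3 -m crank '[[[0,0,-6],[0.0036,0.0165,0],1],[[0,0,-12],[0.0036,0.0165,0],1],[[0,0,-18],[0.0036,0.0165,0],1],[[0,0,-18],[0.0036,0.0165,0.015],1],[[0,0,-18],[0.0036,0.0165,0.035],1],[[0,0,-18],[0.0036,0.0165,0.055],1],[[0,0,-18],[0.0036,0.0165,0.055],1],[[0,0,-18],[0.0036,0.0165,0.055],1]]'
python3 -m crank '[[[0,0,0],[0,0,0],1],[[0,0,0],[0,0,0],1],[[0,0,0],[0,0,0],1],[[0,0,0],[0,0,0],1],[[0,0,0],[0,0,0],1],[[0,0,0],[0,0,0],1],[[0,0,0],[0,0,0],1],[[0,0,0],[0,0,0],1]]' >/dev/null
python3 - <<'E'
from h import *
go((.559,.2262,.042,174.85))
s,im,d=shot('wrist'); print(s['position'],s['grip_width'])
for r in rects('wrist',red(im),.027,s,amin=100): print(r)
for r in rects('wrist',blue(im),.047,s,amin=100): print(r)
cv2.imwrite('pics/w7.png',im)
E
```

```text
time_s: 18.75
position: [0.5544, 0.211, 0.1254]
tool_rot: [[-0.92, 0.393, -0.002], [0.393, 0.92, -0.0], [0.002, -0.001, -1.0]]
ft_force: [1.2, -0.4, -0.3]
grip_width: 0.257
gripper_force: 59.0
time_s: 19.42
position: [0.5567, 0.2252, 0.07]
tool_rot: [[-0.996, 0.09, -0.004], [0.09, 0.996, -0.001], [0.004, -0.001, -1.0]]
ft_force: [-0.2, -0.1, 0.0]
grip_width: 0.258
gripper_force: 59.0
(0.559, 0.2262, 0.042, 174.85) turn [-0.    0.01 -0.  ] shift [-0.0005  0.0007  0.0298]
[0.55843572 0.22554066 0.07184496] 0.25848386859391664
(0.5679, 0.051, 67.8, 57.6, 0.3, [31.0, 257.0])
(0.5305, 0.2884, 194.6, 2.1, 84.8, [341.0, 169.0])
(0.5729, 0.2246, 47.9, 27.5, -5.2, [254.0, 244.0])
(0.5705, 0.3404, 39.7, 23.6, -5.3, [431.0, 227.0])
(0.5607, 0.284, 38.4, 23.3, -5.2, [344.0, 221.0])
```

View pics/w7.png

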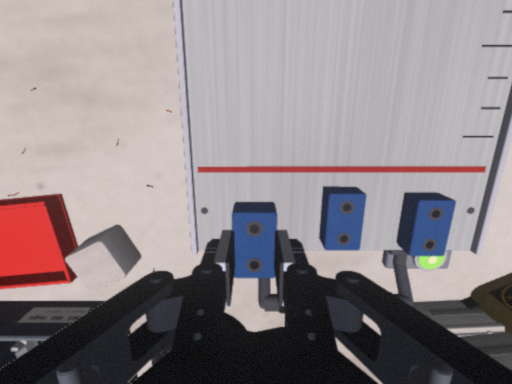

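```bash

python3 -m crank '[[[0,0,0],[0,0,0.008],1],[[0,0,0],[0,0,0.016],1],[[0,0,0],[0,0,0.024],1],[[0,0,0],[0,0,0.030],1],[[0,0,0],[0,0,0.030],1],[[0,0,0],[0,0,0.030],1],[[0,0,0],[0,0,0.030],1],[[0,0,0],[0,0,0.030],1]]'
python3 -m crank '[[[0,0,0],[0,0,0],0.55],[[0,0,0],[0,0,0],0.55],[[0,0,0],[0,0,0],0.55],[[0,0,0],[0,0,-0.01],0.55],[[0,0,0],[0,0,-0.04],0.55],[[0,0,0],[0,0,-0.08],0.3],[[0,0,0],[0,0,-0.11],0],[[0,0,0],[0,0,-0.13],0]]'
python3 - <<'E'
from h import *
go((.58,.26,.19,130),(.622,.2775,.17,84.85))
s,im,d=shot('wrist')
for r in rects('wrist',blue(im),.047,s,amin=100): print(r)
s,im,d=shot('top'); print(s['position'])
for r in rects('top',blue(im),.03,s): print(r)
E
```

```text
time_s: 20.8
position: [0.5582, 0.2255, 0.0413]
tool_rot: [[-0.996, 0.09, -0.0], [0.09, 0.996, -0.0], [0.0, -0.0, -1.0]]
ft_force: [0.5, -1.0, -1.4]
grip_width: 0.256
gripper_force: 61.5
time_s: 21.47
position: [0.5596, 0.2257, 0.1767]
tool_rot: [[-0.996, 0.09, 0.005], [0.09, 0.996, 0.001], [-0.005, 0.001, -1.0]]
ft_force: [0.6, 0.8, 1.1]
grip_width: 0.856
gripper_force: 0.0
(0.58, 0.26, 0.19, 130) turn [ 0.16  0.22 44.85] shift [-0.0173  0.036  -0.0132]
(0.622, 0.2775, 0.17, 84.85) turn [ 0.    0.   45.15] shift [-0.0136  0.0434  0.02  ]
(0.5713, 0.3409, 38.7, 22.7, -5.2, [368.0, 183.0])
(0.5614, 0.2842, 37.3, 23.2, -5.2, [312.0, 179.0])
(0.5566, 0.226, 38.4, 21.5, -5.2, [254.0, 180.0])
[0.56088653 0.22597017 0.18001914]
(0.5527, 0.2859, 20.6, 18.4, -89.6, [137.0, 183.0])
(0.5532, 0.2265, 31.6, 20.7, 0.1, [160.0, 182.0])
```

```bash

python3 -m crank '[[[0,0,6],[0,0,0],0.65],[[0,0,12],[-0.003,0.006,0],0.65],[[0,0,18],[-0.006,0.012,0],0.65],[[0,0,24],[-0.009,0.018,0],0.65],[[0,0,30],[-0.012,0.024,0],0.65],[[0,0,36],[-0.015,0.03,0],0.65],[[0,0,42],[-0.017,0.036,-0.01],0.65],[[0,0,45],[-0.017,0.036,-0.01],0.65]]' >/dev/null
python3 -m crank '[[[0,0,6],[0,0,0],0.68],[[0,0,12],[-0.003,0.006,0],0.68],[[0,0,18],[-0.005,0.015,0],0.68],[[0,0,24],[-0.007,0.022,0],0.68],[[0,0,30],[-0.009,0.029,0],0.68],[[0,0,36],[-0.011,0.036,0],0.68],[[0,0,42],[-0.0136,0.0434,0],0.68],[[0,0,45],[-0.0136,0.0434,0],0.68]]' 
python3 -m crank '[[[0,0,0],[0,0,0.03],0.68],[[0,0,0],[0,0,0.05],0.68],[[0,0,0],[0,0,0.07],0.68],[[0,0,0],[0,0,0.07],0.68],[[0,0,0],[0,0,0.07],0.68],[[0,0,0],[0,0,0.07],0.68],[[0,0,0],[0,0,0.07],0.68],[[0,0,0],[0,0,0.07],0.68]]' 
python3 - <<'E'
from h import *
s,im,d=shot('wrist'); cv2.imwrite('pics/w8.png',im); np.save('pics/w8.npy',d); print(s['position'],s['q'])
go((.623,.2777,.12,84.85))
E
```

```text
time_s: 22.9
position: [0.6212, 0.2774, 0.181]
tool_rot: [[0.096, 0.995, -0.001], [0.995, -0.096, -0.0], [-0.0, -0.001, -1.0]]
ft_force: [0.1, -0.9, 0.4]
grip_width: 0.316
gripper_force: 0.0
time_s: 23.57
position: [0.6215, 0.2774, 0.1136]
tool_rot: [[0.09, 0.996, 0.002], [0.996, -0.09, 0.0], [0.001, 0.002, -1.0]]
ft_force: [1.0, -0.3, -0.4]
grip_width: 0.318
gripper_force: 0.0
[0.6214989  0.27740216 0.11355926] [ 1.30789560e+01  2.04260921e+01  9.81501018e+00  7.92518478e+01
 -6.62798499e-03  1.08231614e+02]
(0.623, 0.2777, 0.12, 84.85) turn [ 0.11 -0.03 -0.  ] shift [ 0.0004  0.0016 -0.0067]
```

View pics/w8.png

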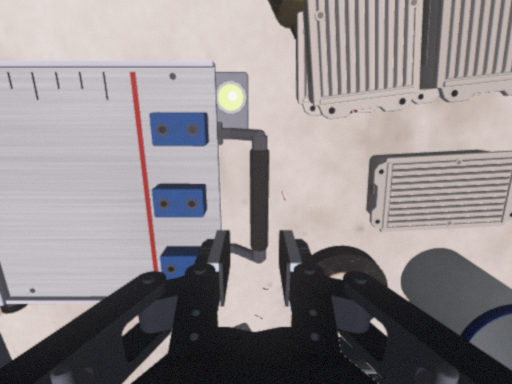

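```bash

python3 - <<'E'
from h import *
im=cv2.imread('pics/w8.png'); s=robot.read_state()
g=cv2.cvtColor(im,cv2.COLOR_BGR2GRAY)
uv=[]
for v in range(160,236,5):
    r=np.nonzero(g[v,245:280]<60)[0]+245; uv.append(((r.min()+r.max())/2,v)); 
print(uv[0],uv[-1],r.min(),r.max())
P=ray('wrist',uv,.042,s); print(((P-s['position'])@s['tool_rot'])[::4].round(4))
P=ray('wrist',[(259,150),(258,250)],.042,s); print(P,((P-s['position'])@s['tool_rot']).round(4))
E
```

```text
(np.float64(259.0), 160) (np.float64(259.0), 235) 252 266
[[ 0.0356  0.0043  0.0713]
 [ 0.0197  0.0048  0.0713]
 [ 0.0031  0.0041  0.0713]
 [-0.0143  0.0041  0.0713]]
[[0.62968372 0.3202094  0.042     ]
 [0.6215416  0.23542497 0.042     ]] [[ 0.0433  0.0043  0.0713]
 [-0.0418  0.0038  0.0713]]
```

```bash

python3 -m crank '[[[0,0,0],[0,0.004,0.01],0.68],[[0,0,0],[0,0.004,0.025],0.68],[[0,0,0],[0,0.004,0.04],0.68],[[0,0,0],[0,0.004,0.05],0.68],[[0,0,0],[0,0.004,0.05],0.68],[[0,0,0],[0,0.004,0.05],0.68],[[0,0,0],[0,0.004,0.05],0.68],[[0,0,0],[0,0.004,0.05],0.68]]' 
python3 -m crank '[[[0,0,0],[0,0,0.006],0.68],[[0,0,0],[0,0,0.012],0.68],[[0,0,0],[0,0,0.018],0.68],[[0,0,0],[0,0,0.024],0.68],[[0,0,0],[0,0,0.030],0.68],[[0,0,0],[0,0,0.035],0.68],[[0,0,0],[0,0,0.035],0.68],[[0,0,0],[0,0,0.035],0.68]]' 
python3 -m crank '[[[0,0,0],[0,0,0],0.8],[[0,0,0],[0,0,0],1],[[0,0,0],[0,0,0],1],[[0,0,0],[0,0,0],1],[[0,0,0],[0,0,0],1],[[0,0,0],[0,0,0],1],[[0,0,0],[0,0,0],1],[[0,0,0],[0,0,0],1]]' 50
python3 - <<'E'
import numpy as np
R=.246;a0=np.arcsin(.021/R)
for k in range(1,13):
    a=a0+.5*k/12; print(k,round((R*np.cos(a)-R*np.cos(a0))*1e3,1),round(-(R*np.sin(a)-R*np.sin(a0))*1e3,1))
E
```

```text
time_s: 24.28
position: [0.6253, 0.277, 0.063]
tool_rot: [[0.09, 0.996, 0.002], [0.996, -0.09, 0.0], [0.0, 0.002, -1.0]]
ft_force: [0.6, 0.2, -0.3]
grip_width: 0.324
gripper_force: 0.0
time_s: 24.95
position: [0.6243, 0.2768, 0.0263]
tool_rot: [[0.09, 0.996, -0.001], [0.996, -0.09, -0.0], [-0.0, -0.001, -1.0]]
ft_force: [1.3, -0.3, -0.0]
grip_width: 0.323
gripper_force: 0.0
time_s: 25.62
position: [0.6255, 0.2768, 0.0274]
tool_rot: [[0.09, 0.996, 0.002], [0.996, -0.09, 0.0], [0.0, 0.002, -1.0]]
ft_force: [6.0, -0.5, -1.1]
grip_width: 0.157
gripper_force: 48.8
1 -1.1 -10.2
2 -2.6 -20.3
3 -4.5 -30.4
4 -6.9 -40.4
5 -9.6 -50.2
6 -12.8 -60.0
7 -16.4 -69.6
8 -20.4 -79.0
9 -24.7 -88.3
10 -29.5 -97.4
11 -34.6 -106.3
12 -40.1 -114.9
```

```bash

python3 -m crank '[[[0,0,0],[0,-0.0005,-0.005],1],[[0,0,0],[0,-0.0011,-0.0102],1],[[0,0,0],[0,-0.0018,-0.0153],1],[[0,0,0],[0,-0.0026,-0.0203],1],[[0,0,0],[0,-0.0035,-0.0254],1],[[0,0,0],[0,-0.0045,-0.0304],1],[[0,0,0],[0,-0.0057,-0.0354],1],[[0,0,0],[0,-0.0069,-0.0404],1]]' 60
python3 -m crank '[[[0,0,0],[0,-0.0013,-0.0049],1],[[0,0,0],[0,-0.0027,-0.0098],1],[[0,0,0],[0,-0.0043,-0.0147],1],[[0,0,0],[0,-0.0059,-0.0196],1],[[0,0,0],[0,-0.0077,-0.0244],1],[[0,0,0],[0,-0.0095,-0.0292],1],[[0,0,0],[0,-0.0115,-0.0339],1],[[0,0,0],[0,-0.0135,-0.0386],1]]'
python3 -m crank '[[[0,0,0],[0,-0.0021,-0.0047],1],[[0,0,0],[0,-0.0043,-0.0093],1],[[0,0,0],[0,-0.0067,-0.0139],1],[[0,0,0],[0,-0.0091,-0.0184],1],[[0,0,0],[0,-0.0116,-0.0229],1],[[0,0,0],[0,-0.0142,-0.0273],1],[[0,0,0],[0,-0.017,-0.0316],1],[[0,0,0],[0,-0.0197,-0.0359],1]]'
python3 -m crank '[[[0,0,0],[0,0,0],1],[[0,0,0],[0,0,0],1],[[0,0,0],[0,0,0],1],[[0,0,0],[0,0,0],1],[[0,0,0],[0,0,0],1],[[0,0,0],[0,0,0],1],[[0,0,0],[0,0,0],1],[[0,0,0],[0,0,0],1]]'
python3 - <<'E'
from h import *
s,im,d=shot('wrist'); cv2.imwrite('pics/w9.png',im)
s,im,d=shot('scene'); 
cv2.imwrite('pics/w10.png',np.vstack([cv2.imread('pics/w9.png')[:,:400],cv2.resize(im[100:220,130:300],(400,282))])[:599])
E
```

```text
time_s: 26.28
position: [0.6191, 0.2774, 0.0673]
tool_rot: [[0.09, 0.996, 0.003], [0.996, -0.09, 0.0], [0.0, 0.003, -1.0]]
ft_force: [8.0, 1.2, -5.8]
grip_width: 0.148
gripper_force: 58.4
time_s: 26.95
position: [0.6062, 0.2785, 0.1065]
tool_rot: [[0.09, 0.996, 0.004], [0.996, -0.09, 0.0], [0.0, 0.004, -1.0]]
ft_force: [10.8, -0.2, -4.8]
grip_width: 0.148
gripper_force: 58.4
time_s: 27.62
position: [0.5873, 0.2802, 0.1432]
tool_rot: [[0.091, 0.996, 0.006], [0.996, -0.091, 0.0], [0.001, 0.006, -1.0]]
ft_force: [13.5, -0.2, -1.0]
grip_width: 0.15
gripper_force: 58.4
time_s: 28.28
position: [0.5869, 0.2803, 0.1439]
tool_rot: [[0.09, 0.996, 0.006], [0.996, -0.09, 0.0], [0.001, 0.005, -1.0]]
ft_force: [6.8, -1.9, 6.8]
grip_width: 0.15
gripper_force: 59.9
```

View pics/w10.png

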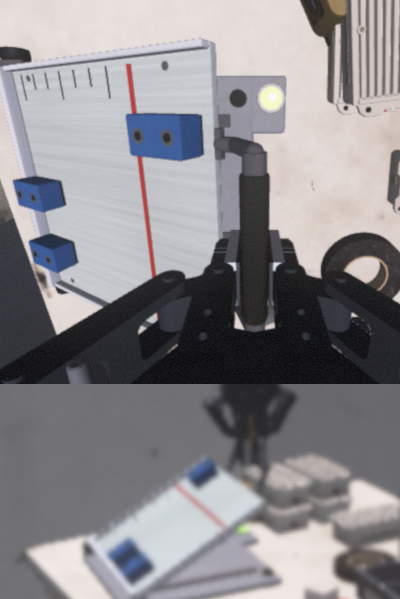

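```bash

python3 -m crank '[[[0,0,0],[0,-0.001,-0.001],1],[[0,0,0],[0,-0.0015,-0.002],1],[[0,0,0],[0,-0.002,-0.003],1],[[0,0,0],[0,-0.002,-0.003],1],[[0,0,0],[0,-0.002,-0.003],1],[[0,0,0],[0,-0.002,-0.003],1],[[0,0,0],[0,-0.002,-0.003],1],[[0,0,0],[0,-0.002,-0.003],1]]'
python3 -m crank '[[[0,0,0],[0,0,0],1],[[0,0,0],[0,0,0],1],[[0,0,0],[0,0,0],1],[[0,0,0],[0,0,0],1],[[0,0,0],[0,0,0],1],[[0,0,0],[0,0,0],1],[[0,0,0],[0,0,0],1],[[0,0,0],[0,0,0],1]]'
```

```text
time_s: 29.05
position: [0.5855, 0.2804, 0.1459]
tool_rot: [[0.091, 0.996, 0.006], [0.996, -0.091, 0.0], [0.001, 0.006, -1.0]]
ft_force: [13.4, -0.3, -2.4]
grip_width: 0.148
gripper_force: 59.5
time_s: 29.72
position: [0.5855, 0.2804, 0.1459]
tool_rot: [[0.091, 0.996, 0.006], [0.996, -0.091, 0.0], [0.001, 0.006, -1.0]]
ft_force: [12.7, -0.5, -2.3]
grip_width: 0.148
gripper_force: 59.5
```

```bash

python3 -m crank '[[[0,0,0],[0,-0.001,-0.0015],1],[[0,0,0],[0,-0.002,-0.003],1],[[0,0,0],[0,-0.003,-0.0045],1],[[0,0,0],[0,-0.004,-0.006],1],[[0,0,0],[0,-0.004,-0.006],1],[[0,0,0],[0,-0.004,-0.006],1],[[0,0,0],[0,-0.004,-0.006],1],[[0,0,0],[0,-0.004,-0.006],1]]'
python3 - <<'E'
from h import *
s,im,d=shot('wrist'); C=cloud('wrist',d,s); P=C[160:220,60:110].reshape(-1,3); P=P[P[:,2]>.02]
c=P.mean(0); n=np.linalg.svd(P-c)[2][2]; print('tilt',np.arccos(abs(n[2])))
E
```

```text
time_s: 30.38
position: [0.5849, 0.2803, 0.147]
tool_rot: [[0.092, 0.996, 0.01], [0.996, -0.092, 0.0], [0.001, 0.009, -1.0]]
ft_force: [46.6, 5.4, -42.1]
grip_width: 0.148
gripper_force: 59.5
tilt 0.67501447838103
```

```bash

python3 -m crank '[[[0,0,0],[0,0.0025,0.0035],1],[[0,0,0],[0,0.0032,0.0045],1],[[0,0,0],[0,0.0032,0.0045],1],[[0,0,0],[0,0.0032,0.0045],1],[[0,0,0],[0,0.0032,0.0045],1],[[0,0,0],[0,0.0032,0.0045],1],[[0,0,0],[0,0.0032,0.0045],1],[[0,0,0],[0,0.0032,0.0045],1]]'
for i in 1 2 3 ; do python3 -m crank '[[[0,0,0],[0,0,0],1],[[0,0,0],[0,0,0],1],[[0,0,0],[0,0,0],1],[[0,0,0],[0,0,0],1],[[0,0,0],[0,0,0],1],[[0,0,0],[0,0,0],1],[[0,0,0],[0,0,0],1],[[0,0,0],[0,0,0],1]]' |grep -E 'time|posi|ft_'; done
python3 - <<'E'
from h import *
s,im,d=shot('wrist'); cv2.imwrite('pics/w11.png',im[:300,:400])
E
```

```text
time_s: 31.1
position: [0.5853, 0.2804, 0.1466]
tool_rot: [[0.091, 0.996, 0.007], [0.996, -0.091, 0.0], [0.001, 0.007, -1.0]]
ft_force: [20.0, 0.0, -8.5]
grip_width: 0.147
gripper_force: 62.9
time_s: 31.77
position: [0.5853, 0.2804, 0.1466]
ft_force: [20.6, 0.6, -9.1]
time_s: 32.43
position: [0.5853, 0.2804, 0.1465]
ft_force: [19.9, 0.9, -9.2]
time_s: 33.1
position: [0.5853, 0.2804, 0.1465]
ft_force: [20.3, 1.0, -8.9]
```

View pics/w11.png

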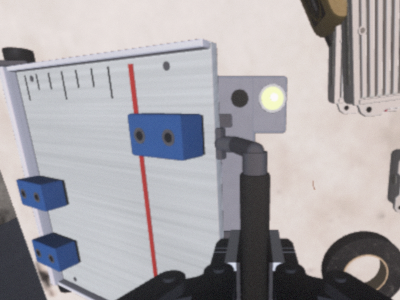

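```bash

python3 -m crank '[[[0,0,0],[0,0.0055,0.0088],1],[[0,0,0],[0,0.0083,0.0131],1],[[0,0,0],[0,0.0109,0.0175],1],[[0,0,0],[0,0.0134,0.022],1],[[0,0,0],[0,0.0158,0.0265],1],[[0,0,0],[0,0.0182,0.0311],1],[[0,0,0],[0,0.0204,0.0357],1],[[0,0,0],[0,0.0225,0.0404],1]]'
python3 -m crank '[[[0,0,0],[0,0.002,0.0047],1],[[0,0,0],[0,0.004,0.0094],1],[[0,0,0],[0,0.0058,0.0142],1],[[0,0,0],[0,0.0076,0.019],1],[[0,0,0],[0,0.0092,0.0239],1],[[0,0,0],[0,0.0108,0.0288],1],[[0,0,0],[0,0.0122,0.0337],1],[[0,0,0],[0,0.0135,0.0386],1]]'
python3 -m crank '[[[0,0,0],[0,0.0012,0.005],1],[[0,0,0],[0,0.0024,0.01],1],[[0,0,0],[0,0.0034,0.015],1],[[0,0,0],[0,0.0043,0.0201],1],[[0,0,0],[0,0.0051,0.0251],1],[[0,0,0],[0,0.0058,0.0302],1],[[0,0,0],[0,0.0064,0.0353],1],[[0,0,0],[0,0.0069,0.0404],1]]'
python3 -m crank '[[[0,0,0],[0,0,0.001],1],[[0,0,0],[0,0,0.002],1],[[0,0,0],[0,0,0.002],1],[[0,0,0],[0,0,0.002],1],[[0,0,0],[0,0,0.002],1],[[0,0,0],[0,0,0.002],1],[[0,0,0],[0,0,0.002],1],[[0,0,0],[0,0,0.002],1]]'
python3 - <<'E'
from h import *
s,im,d=shot('wrist'); C=cloud('wrist',d,s); cv2.imwrite('pics/w12.png',im)
for p in [(60,120),(60,270),(180,60),(110,200)]: print(p,C[p[1],p[0]])
E
```

```text
time_s: 33.82
position: [0.6059, 0.2786, 0.1075]
tool_rot: [[0.09, 0.996, 0.004], [0.996, -0.09, 0.0], [0.0, 0.004, -1.0]]
ft_force: [4.8, -1.8, 7.7]
grip_width: 0.148
gripper_force: 66.4
time_s: 34.48
position: [0.6189, 0.2774, 0.0681]
tool_rot: [[0.09, 0.996, 0.002], [0.996, -0.09, 0.0], [0.0, 0.002, -1.0]]
ft_force: [4.2, -1.0, 6.7]
grip_width: 0.145
gripper_force: 68.2
time_s: 35.15
position: [0.6255, 0.2768, 0.0272]
tool_rot: [[0.09, 0.996, 0.002], [0.996, -0.09, 0.0], [0.0, 0.002, -1.0]]
ft_force: [-0.3, -2.1, 43.5]
grip_width: 0.147
gripper_force: 76.0
time_s: 35.82
position: [0.6257, 0.2769, 0.0268]
tool_rot: [[0.09, 0.996, 0.003], [0.996, -0.09, -0.0], [0.0, 0.003, -1.0]]
ft_force: [-0.7, -2.8, 13.3]
grip_width: 0.148
gripper_force: 72.4
(60, 120) [0.53728132 0.35391762 0.02701841]
(60, 270) [0.51291974 0.27172505 0.02718113]
(180, 60) [0.60060322 0.37519966 0.02745455]
(110, 200) [0.55154823 0.31081282 0.02662091]
```

```bash

python3 -m crank '[[[0,0,0],[0,0,0],0.7],[[0,0,0],[0,0,0],0.68],[[0,0,0],[0,0,0],0.68],[[0,0,0],[0,0,-0.01],0.68],[[0,0,0],[0,0,-0.04],0.68],[[0,0,0],[0,0,-0.08],0.68],[[0,0,0],[0,0,-0.12],0.5],[[0,0,0],[0,0,-0.16],0.5]]'
python3 - <<'E'
from h import *
s,im,d=shot('wrist')
[print(r) for r in rects('wrist',blue(im),.047,s)]
go((.45,-.315,.19,93.5))
E
```

```text
time_s: 36.53
position: [0.6238, 0.2768, 0.1867]
tool_rot: [[0.09, 0.996, -0.001], [0.996, -0.09, -0.0], [-0.0, -0.001, -1.0]]
ft_force: [0.7, 0.3, -0.0]
grip_width: 0.497
gripper_force: 0.0
(0.4052, 0.2406, 39.2, 24.0, -5.2, [57.0, 231.0])
(0.4103, 0.2988, 38.8, 22.5, -5.2, [46.0, 179.0])
(0.5706, 0.3415, 38.4, 21.0, -5.2, [194.0, 123.0])
(0.45, -0.315, 0.19, 93.5) turn [ 0.59 -0.15 -8.64] shift [-0.606  -0.1231  0.0036]
```

```bash

python3 -m crank '[[[0,0,0],[-0.02,-0.004,0],0.5],[[0,0,0],[-0.058,-0.012,0],0.5],[[0,0,0],[-0.097,-0.0197,0],0.5],[[0,0,0],[-0.136,-0.0276,0],0.5],[[0,0,0],[-0.175,-0.0355,0],0.5],[[0,0,0],[-0.214,-0.0434,0],0.5],[[0,0,0],[-0.253,-0.0514,0],0.5],[[0,0,0],[-0.292,-0.0593,0],0.5]]' >/dev/null
python3 -m crank '[[[0,0,0],[-0.038,-0.0077,0],0.5],[[0,0,0],[-0.076,-0.0154,0],0.5],[[0,0,0],[-0.114,-0.0231,0],0.5],[[0,0,0],[-0.152,-0.0309,0],0.5],[[0,0,0],[-0.19,-0.0386,0],0.5],[[0,0,0],[-0.228,-0.0463,0],0.5],[[0,0,0],[-0.266,-0.054,0],0.5],[[0,0,0],[-0.296,-0.06,0],0.5]]' 
python3 -m crank '[[[0,0,-4],[-0.012,-0.003,0],0.5],[[0,0,-8.6],[-0.018,-0.004,0],0.5],[[0,0,-8.6],[-0.018,-0.004,0],0.5],[[0,0,-8.6],[-0.018,-0.004,0],0.5],[[0,0,-8.6],[-0.018,-0.004,0],0.5],[[0,0,-8.6],[-0.018,-0.004,0],0.5],[[0,0,-8.6],[-0.018,-0.004,0],0.5],[[0,0,-8.6],[-0.018,-0.004,0],0.5]]' 
python3 - <<'E'
from h import *
s,im,d=shot('wrist'); cv2.imwrite('pics/w13.png',im); np.save('pics/w13.npy',d); print(s['position'])
for r in rects('wrist',orange(im),.0395,s): print(r)
E
```

```text
time_s: 37.92
position: [0.4517, -0.3004, 0.1851]
tool_rot: [[0.091, 0.996, 0.0], [0.996, -0.091, -0.0], [-0.0, 0.0, -1.0]]
ft_force: [0.8, 0.4, 0.9]
grip_width: 0.499
gripper_force: 0.0
time_s: 38.58
position: [0.4477, -0.3151, 0.1849]
tool_rot: [[-0.06, 0.998, 0.0], [0.998, 0.06, -0.0], [-0.0, 0.0, -1.0]]
ft_force: [-0.6, 0.7, 0.1]
grip_width: 0.503
gripper_force: 0.0
[ 0.44765038 -0.31507776  0.18490274]
(0.4616, -0.3345, 109.6, 50.4, -87.3, [267.0, 190.0])
```

View pics/w13.png

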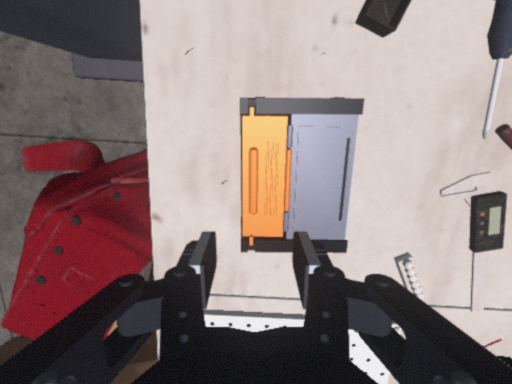

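```bash

python3 - <<'E'
from h import *
s=robot.read_state(); d=np.load('pics/w13.npy'); C=cloud('wrist',d,s)
def t(uv,z): P=ray('wrist',uv,z,s); return P.round(4),((P-s['position'])@s['tool_rot']).round(4)
print(t([(254,148),(253,214),(253.5,181)],.0515))
print(t([(241,98),(241,251),(363,98),(347,251)],.044))
print(t([(243,117),(243,238),(289,114),(285,238)],.0395))
print([C[v,u].round(4) for u,v in [(253,180),(270,180),(245,180),(320,180),(320,105)]])
E
```

```text
(array([[ 0.4461, -0.2791,  0.0515],
       [ 0.4491, -0.3486,  0.0515],
       [ 0.4475, -0.3126,  0.0515]]), array([[ 3.610e-02,  6.000e-04,  1.334e-01],
       [-3.340e-02, -5.000e-04,  1.334e-01],
       [ 2.600e-03,  1.000e-04,  1.334e-01]]))
(array([[ 0.4308, -0.2331,  0.044 ],
       [ 0.4384, -0.3971,  0.044 ],
       [ 0.5479, -0.2261,  0.044 ],
       [ 0.5581, -0.39  ,  0.044 ]]), array([[ 0.083 , -0.0118,  0.1409],
       [-0.0811, -0.0142,  0.1409],
       [ 0.0829,  0.1054,  0.1409],
       [-0.0814,  0.1058,  0.1409]]))
(array([[ 0.4334, -0.2508,  0.0395],
       [ 0.4398, -0.383 ,  0.0395],
       [ 0.4788, -0.2452,  0.0395],
       [ 0.4873, -0.3802,  0.0395]]), array([[ 0.0652, -0.0103,  0.1454],
       [-0.0672, -0.0119,  0.1454],
       [ 0.068 ,  0.0354,  0.1454],
       [-0.0673,  0.0356,  0.1454]]))
[array([ 0.447 , -0.3112,  0.0531]), array([ 0.4651, -0.3135,  0.0401]), array([ 0.4387, -0.315 ,  0.0404]), array([ 0.518 , -0.3103,  0.0402]), array([ 0.5075, -0.235 ,  0.0438])]
```

```bash

python3 -m crank '[[[0,0,0],[0.0015,0,0.02],0.65],[[0,0,0],[0.0015,0,0.05],0.65],[[0,0,0],[0.0015,0,0.08],0.65],[[0,0,0],[0.0015,0,0.1],0.65],[[0,0,0],[0.0015,0,0.115],0.65],[[0,0,0],[0.0015,0,0.13],0.65],[[0,0,0],[0.0015,0,0.13],0.65],[[0,0,0],[0.0015,0,0.13],0.65]]' 
python3 -m crank '[[[0,0,0],[0,0,0],0.8],[[0,0,0],[0,0,0],0.9],[[0,0,0],[0,0,0],1],[[0,0,0],[0,0,0],1],[[0,0,0],[0,0,0],1],[[0,0,0],[0,0,0],1],[[0,0,0],[0,0,0],1],[[0,0,0],[0,0,0],1]]' 40
python3 - <<'E'
from h import *
s,im,d=shot('wrist'); cv2.imwrite('pics/w14.png',im)
E
```

```text
time_s: 39.3
position: [0.447, -0.3135, 0.0544]
tool_rot: [[-0.06, 0.998, -0.001], [0.998, 0.06, 0.001], [0.001, -0.001, -1.0]]
ft_force: [0.5, 0.3, -0.3]
grip_width: 0.35
gripper_force: 0.0
time_s: 39.97
position: [0.4473, -0.3141, 0.0548]
tool_rot: [[-0.06, 0.998, 0.0], [0.998, 0.06, -0.0], [-0.0, 0.0, -1.0]]
ft_force: [0.5, -0.2, -0.1]
grip_width: 0.0
gripper_force: 0.0
```

```bash

python3 -m crank '[[[0,0,0],[0,0,0],0.7],[[0,0,0],[0,0,0],0.7],[[0,0,0],[0,0,0],0.7],[[0,0,0],[0,0,0],0.7],[[0,0,0],[0,0,0.005],0.7],[[0,0,0],[0,0,0.01],0.7],[[0,0,0],[0,0,0.01],0.7],[[0,0,0],[0,0,0.01],0.7]]' 
python3 -m crank '[[[0,0,0],[0,0,0],0.8],[[0,0,0],[0,0,0],0.9],[[0,0,0],[0,0,0],1],[[0,0,0],[0,0,0],1],[[0,0,0],[0,0,0],1],[[0,0,0],[0,0,0],1],[[0,0,0],[0,0,0],1],[[0,0,0],[0,0,0],1]]' 60
```

```text
time_s: 40.68
position: [0.4469, -0.3137, 0.0441]
tool_rot: [[-0.06, 0.998, -0.001], [0.998, 0.06, 0.001], [0.001, -0.001, -1.0]]
ft_force: [-0.4, 0.9, -0.6]
grip_width: 0.302
gripper_force: 0.0
time_s: 41.35
position: [0.4474, -0.3142, 0.045]
tool_rot: [[-0.06, 0.998, 0.0], [0.998, 0.06, -0.0], [-0.0, 0.0, -1.0]]
ft_force: [-1.1, 0.2, 2.7]
grip_width: 0.078
gripper_force: 59.7
```

```bash

python3 -m crank '[[[0,0,0],[0,0,0.001],1],[[0,0,0],[0,0,0.002],1],[[0,0,0],[0,0,0.003],1],[[0,0,0],[0,0,0.004],1],[[0,0,0],[0,0,0.005],1],[[0,0,0],[0,0,0.005],1],[[0,0,0],[0,0,0.005],1],[[0,0,0],[0,0,0.005],1]]' 
python3 -m crank '[[[0,0,0],[0,0.001,0],1],[[0,0,0],[0,0.003,0],1],[[0,0,0],[0,0.005,0],1],[[0,0,0],[0,0.007,0],1],[[0,0,0],[0,0.009,0],1],[[0,0,0],[0,0.011,0],1],[[0,0,0],[0,0.013,0],1],[[0,0,0],[0,0.013,0],1]]' 
```

```text
time_s: 42.02
position: [0.4486, -0.3144, 0.0417]
tool_rot: [[-0.061, 0.998, 0.003], [0.998, 0.061, -0.001], [-0.001, 0.003, -1.0]]
ft_force: [-2.3, 5.0, 16.4]
grip_width: 0.077
gripper_force: 62.1
time_s: 42.68
position: [0.4619, -0.3137, 0.0418]
tool_rot: [[-0.061, 0.998, 0.003], [0.998, 0.061, -0.001], [-0.001, 0.003, -1.0]]
ft_force: [0.4, 5.4, 14.5]
grip_width: 0.078
gripper_force: 62.0
```

```bash

python3 -m crank '[[[0,0,0],[0,0.006,-0.001],1],[[0,0,0],[0,0.016,-0.002],1],[[0,0,0],[0,0.026,-0.002],1],[[0,0,0],[0,0.036,-0.002],1],[[0,0,0],[0,0.046,-0.002],1],[[0,0,0],[0,0.056,-0.002],1],[[0,0,0],[0,0.066,-0.002],1],[[0,0,0],[0,0.072,-0.002],1]]' 
python3 -m crank '[[[0,0,0],[0,0.002,0],1],[[0,0,0],[0,0.003,0],1],[[0,0,0],[0,0.004,0],1],[[0,0,0],[0,0.005,0],1],[[0,0,0],[0,0.006,0],1],[[0,0,0],[0,0.006,0],1],[[0,0,0],[0,0.006,0],1],[[0,0,0],[0,0.006,0],1]]' 
```

```text
time_s: 43.35
position: [0.5327, -0.3097, 0.0423]
tool_rot: [[-0.06, 0.998, -0.0], [0.998, 0.06, -0.001], [-0.001, -0.0, -1.0]]
ft_force: [-5.2, -2.9, 7.6]
grip_width: 0.08
gripper_force: 60.7
time_s: 44.02
position: [0.5365, -0.3095, 0.0422]
tool_rot: [[-0.059, 0.998, -0.003], [0.998, 0.059, -0.001], [-0.001, -0.004, -1.0]]
ft_force: [-13.3, -0.8, 10.0]
grip_width: 0.072
gripper_force: 61.2
```

```bash

python3 -m crank '[[[0,0,0],[0,-0.002,0],0.7],[[0,0,0],[0,-0.003,0],0.7],[[0,0,0],[0,-0.003,0],0.7],[[0,0,0],[0,-0.003,-0.01],0.7],[[0,0,0],[0,-0.003,-0.04],0.5],[[0,0,0],[0,-0.023,-0.08],0.5],[[0,0,0],[0,-0.053,-0.12],0],[[0,0,0],[0,-0.073,-0.15],0]]' 
python3 - <<'E'
from h import *
s,im,d=shot('wrist'); print(s['position']); cv2.imwrite('pics/w15.png',im); np.save('pics/w15.npy',d)
C=cloud('wrist',d,s)
for v in (120,180,225): print([ (u,C[v,u].round(3).tolist()) for u in range(225,345,12)])
go((.53,-.1,.2,84.85),(.56,.1,.2,84.85))
E
```

```text
time_s: 44.68
position: [0.4679, -0.3124, 0.1892]
tool_rot: [[-0.061, 0.998, 0.001], [0.998, 0.061, -0.0], [-0.0, 0.001, -1.0]]
ft_force: [-0.1, -1.2, 1.2]
grip_width: 0.768
gripper_force: 0.0
[ 0.46794255 -0.31238235  0.18922204]
[(225, [0.435, -0.253, 0.033]), (237, [0.446, -0.253, 0.004]), (249, [0.459, -0.252, 0.006]), (261, [0.473, -0.251, 0.007]), (273, [0.487, -0.251, 0.004]), (285, [0.5, -0.25, 0.004]), (297, [0.514, -0.249, 0.005]), (309, [0.527, -0.248, 0.004]), (321, [0.533, -0.246, 0.039]), (333, [0.545, -0.246, 0.037])]
[(225, [0.436, -0.319, 0.024]), (237, [0.449, -0.323, 0.004]), (249, [0.463, -0.322, 0.004]), (261, [0.478, -0.321, 0.005]), (273, [0.492, -0.321, 0.005]), (285, [0.506, -0.319, 0.006]), (297, [0.521, -0.319, 0.006]), (309, [0.529, -0.31, 0.035]), (321, [0.538, -0.306, 0.049]), (333, [0.554, -0.308, 0.038])]
[(225, [0.439, -0.37, 0.033]), (237, [0.451, -0.382, 0.005]), (249, [0.467, -0.381, 0.005]), (261, [0.482, -0.38, 0.004]), (273, [0.497, -0.379, 0.005]), (285, [0.512, -0.378, 0.005]), (297, [0.527, -0.378, 0.004]), (309, [0.535, -0.363, 0.036]), (321, [0.548, -0.362, 0.037]), (333, [0.561, -0.36, 0.039])]
(0.53, -0.1, 0.2, 84.85) turn [0.28 0.39 8.6 ] shift [ 0.2104  0.0761 -0.0039]
(0.56, 0.1, 0.2, 84.85) turn [0. 0. 0.] shift [0.2019 0.0119 0.    ]
```

View pics/w15.png

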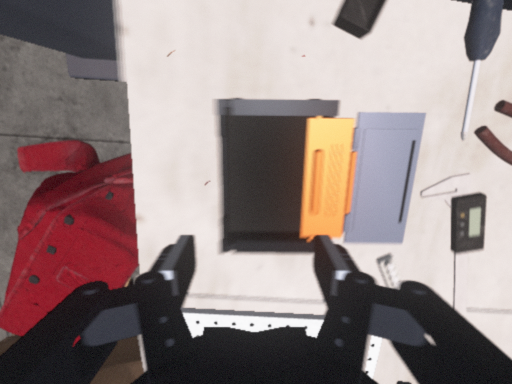

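```bash

python3 -m crank '[[[0,0,0],[0.03,0.0066,0],0],[[0,0,0],[0.07,0.0154,0],0],[[0,0,0],[0.11,0.0242,0],0],[[0,0,0],[0.15,0.033,0],0],[[0,0,0],[0.19,0.0418,0],0],[[0,0,0],[0.23,0.0506,0],0],[[0,0,0],[0.27,0.0594,0],0],[[0,0,0],[0.31,0.068,0],0]]' >/dev/null
python3 -m crank '[[[0,0,-6],[0.04,0.009,0],0],[[0,0,-13],[0.08,0.0176,0],0],[[0,0,-20],[0.12,0.0264,0],0],[[0,0,-27],[0.16,0.035,0],0],[[0,0,-34],[0.2,0.044,0],0],[[0,0,-41],[0.24,0.0528,0],0],[[0,0,-48],[0.275,0.0605,0],0],[[0,0,-54],[0.3,0.066,0],0]]' 
python3 -m crank '[[[0,0,-7],[0,0,0],0],[[0,0,-14],[0,0,0],0],[[0,0,-21],[0,0,0],0],[[0,0,-27],[0,0,0],0],[[0,0,-27],[0,0,0],0],[[0,0,-27],[0,0,0],0],[[0,0,-27],[0,0,0],0],[[0,0,-27],[0,0,0],0]]' 
python3 - <<'E'
from h import *
s,im,d=shot('wrist'); print(s['position'])
R=rects('wrist',blue(im),.047,s); [print(r) for r in R]
g=max(R,key=lambda r:r[0]); go((g[0],g[1],.07,174.85),(g[0],g[1],.04,174.85))
E
```

```text
time_s: 46.07
position: [0.5653, 0.3077, 0.1876]
tool_rot: [[-0.847, 0.531, 0.001], [0.531, 0.847, 0.001], [-0.0, 0.001, -1.0]]
ft_force: [1.2, -0.2, -0.4]
grip_width: 0.999
gripper_force: 0.0
time_s: 46.73
position: [0.5656, 0.3041, 0.1873]
tool_rot: [[-0.995, 0.099, 0.0], [0.099, 0.995, 0.0], [-0.0, 0.0, -1.0]]
ft_force: [0.1, 0.0, 0.5]
grip_width: 0.997
gripper_force: 0.0
[0.56560466 0.30413254 0.18726363]
(0.5696, 0.3409, 37.7, 22.7, -5.8, [289.0, 180.0])
(0.4147, 0.2875, 46.6, 28.9, 84.3, [218.0, 18.0])
(0.5696, 0.3409, 0.07, 174.85) turn [ 0.    0.01 -0.51] shift [-0.0003  0.037   0.1172]
(0.5696, 0.3409, 0.04, 174.85) turn [0. 0. 0.] shift [0.   0.   0.03]
```

```bash

python3 -m crank '[[[0,0,0],[0,0.015,0.02],0.3],[[0,0,0],[0,0.03,0.05],0.4],[[0,0,0],[0,0.037,0.08],0.45],[[0,0,0],[0,0.037,0.1],0.5],[[0,0,0],[0,0.037,0.117],0.5],[[0,0,0],[0,0.037,0.135],0.5],[[0,0,0],[0,0.037,0.149],0.5],[[0,0,0],[0,0.037,0.149],0.5]]' 
python3 -m crank '[[[0,0,0],[0,0,0],0.8],[[0,0,0],[0,0,0],1],[[0,0,0],[0,0,0],1],[[0,0,0],[0,0,0],1],[[0,0,0],[0,0,0],1],[[0,0,0],[0,0,0],1],[[0,0,0],[0,0,0],1],[[0,0,0],[0,0,0],1]]' 60
python3 -m crank '[[[0,0,0],[0,0,-0.01],1],[[0,0,0],[0,0,-0.03],1],[[0,0,0],[0,0,-0.06],1],[[0,0,0],[0,0,-0.09],1],[[0,0,0],[0,0,-0.12],1],[[0,0,0],[0,0,-0.15],1],[[0,0,0],[0,0,-0.15],1],[[0,0,0],[0,0,-0.15],1]]'
python3 - <<'E'
from h import *
s,im,d=shot('wrist'); C=cloud('wrist',d,s)
print(C[250:262:4,250:262:4,2].mean()-s['position'][2])
m=blue(im)
n,l,st,_=cv2.connectedComponentsWithStats(m.astype(np.uint8))
for i in range(1,n):
    if st[i,4]>100: print(st[i], np.median(C[l==i],axis=0).round(3))
s,im,d=shot('top'); [print(r) for r in rects('top',blue(im),.03)]
E
```

```text
time_s: 47.45
position: [0.5671, 0.3401, 0.0345]
tool_rot: [[-0.995, 0.098, -0.005], [0.098, 0.995, -0.002], [0.004, -0.002, -1.0]]
ft_force: [-1.0, -0.2, -1.1]
grip_width: 0.501
gripper_force: 0.0
time_s: 48.12
position: [0.5698, 0.3412, 0.0391]
tool_rot: [[-0.995, 0.097, 0.002], [0.097, 0.995, 0.0], [-0.002, 0.001, -1.0]]
ft_force: [-0.7, 0.5, 5.2]
grip_width: 0.252
gripper_force: 62.3
time_s: 48.78
position: [0.5702, 0.3414, 0.1909]
tool_rot: [[-0.995, 0.097, 0.004], [0.097, 0.995, 0.001], [-0.004, 0.002, -1.0]]
ft_force: [-0.2, -0.3, -1.2]
grip_width: 0.258
gripper_force: 61.5
0.008112583907648713
[ 150    0   55   36 1673] [0.413 0.288 0.047]
[ 232  216   45   66 2329] [0.569 0.342 0.199]
(0.4069, 0.289, 47.5, 36.7, 84.9, [135.0, 239.0])
```

```bash

python3 - <<'E'
from h import *
go((.555,.06,.19,174.4),(.50,-.22,.19,120.4),(.4835,-.3145,.19,93.3),(.4835,-.3145,.06,93.3))
E
```

```text
(0.555, 0.06, 0.19, 174.4) turn [-0.03 -0.06  0.05] shift [-0.0135 -0.2808 -0.0025]
(0.5, -0.22, 0.19, 120.4) turn [ 0.  0. 54.] shift [ 0.0274 -0.284   0.    ]
(0.4835, -0.3145, 0.19, 93.3) turn [ 0.   0.  27.1] shift [-0.0732 -0.0621  0.    ]
(0.4835, -0.3145, 0.06, 93.3) turn [0. 0. 0.] shift [0.   0.   0.13]
```

```bash

python3 -m crank '[[[0,0,0],[-0.001,-0.02,0],1],[[0,0,0],[-0.003,-0.055,0],1],[[0,0,0],[-0.0045,-0.093,0],1],[[0,0,0],[-0.006,-0.131,0],1],[[0,0,0],[-0.008,-0.169,0],1],[[0,0,0],[-0.01,-0.207,0],1],[[0,0,0],[-0.012,-0.245,0],1],[[0,0,0],[-0.0135,-0.281,0],1]]' >/dev/null
python3 -m crank '[[[0,0,6],[0.003,-0.037,0],1],[[0,0,13],[0.006,-0.074,0],1],[[0,0,20],[0.01,-0.111,0],1],[[0,0,27],[0.014,-0.148,0],1],[[0,0,34],[0.018,-0.185,0],1],[[0,0,41],[0.022,-0.222,0],1],[[0,0,48],[0.025,-0.257,0],1],[[0,0,54],[0.0274,-0.284,0],1]]'
python3 -m crank '[[[0,0,6],[-0.02,-0.017,0],1],[[0,0,13],[-0.045,-0.038,0],1],[[0,0,20],[-0.065,-0.055,0],1],[[0,0,27],[-0.0732,-0.0621,0],1],[[0,0,27],[-0.0732,-0.0621,0],1],[[0,0,27],[-0.0732,-0.0621,0],1],[[0,0,27],[-0.0732,-0.0621,0],1],[[0,0,27],[-0.0732,-0.0621,0],1]]'
python3 - <<'E'
from h import *
s,im,d=shot('wrist'); C=cloud('wrist',d,s)
print(C[250:262:4,250:262:4,2].mean()-s['position'][2],s['grip_width'])
go((.4835,-.3145,.06,93.3))
for v in (150,195): print([ (u,C[v,u].round(3).tolist()) for u in list(range(192,244,6))+list(range(270,332,6))])
E
```

```text
time_s: 50.22
position: [0.499, -0.2221, 0.1863]
tool_rot: [[-0.5, 0.866, -0.002], [0.866, 0.5, 0.001], [0.002, -0.001, -1.0]]
ft_force: [1.2, 0.5, -0.9]
grip_width: 0.255
gripper_force: 61.5
time_s: 50.88
position: [0.4843, -0.3135, 0.1876]
tool_rot: [[-0.064, 0.998, -0.001], [0.998, 0.064, 0.001], [0.001, -0.0, -1.0]]
ft_force: [0.2, 0.0, -0.4]
grip_width: 0.259
gripper_force: 61.5
0.007471925757303155 0.2591667355367562
(0.4835, -0.3145, 0.06, 93.3) turn [-0.01 -0.02  0.32] shift [-0.0009 -0.0009  0.1278]
[(192, [0.41, -0.292, 0.001]), (198, [0.417, -0.291, -0.0]), (204, [0.424, -0.291, 0.0]), (210, [0.435, -0.287, 0.024]), (216, [0.439, -0.289, 0.004]), (222, [0.446, -0.289, 0.005]), (228, [0.453, -0.288, 0.005]), (234, [0.46, -0.288, 0.004]), (240, [0.467, -0.288, 0.004]), (270, [0.502, -0.285, 0.004]), (276, [0.509, -0.285, 0.004]), (282, [0.516, -0.285, 0.004]), (288, [0.523, -0.284, 0.006]), (294, [0.525, -0.279, 0.036]), (300, [0.531, -0.279, 0.036]), (306, [0.535, -0.277, 0.047]), (312, [0.543, -0.278, 0.039]), (318, [0.549, -0.277, 0.038]), (324, [0.555, -0.277, 0.039]), (330, [0.562, -0.276, 0.04])]
[(192, [0.41, -0.348, -0.0]), (198, [0.417, -0.347, -0.001]), (204, [0.425, -0.347, -0.0]), (210, [0.436, -0.339, 0.023]), (216, [0.441, -0.342, 0.01]), (222, [0.448, -0.343, 0.006]), (228, [0.455, -0.343, 0.004]), (234, [0.462, -0.343, 0.004]), (240, [0.47, -0.342, 0.005]), (270, [0.506, -0.34, 0.006]), (276, [0.513, -0.34, 0.005]), (282, [0.521, -0.339, 0.006]), (288, [0.528, -0.338, 0.006]), (294, [0.53, -0.328, 0.037]), (300, [0.534, -0.325, 0.048]), (306, [0.54, -0.324, 0.048]), (312, [0.549, -0.327, 0.038]), (318, [0.556, -0.326, 0.038]), (324, [0.562, -0.326, 0.039]), (330, [0.569, -0.325, 0.039])]
```

```bash

python3 -m crank '[[[0,0,0],[-0.001,-0.002,0.02],1],[[0,0,0],[-0.001,-0.002,0.05],1],[[0,0,0],[-0.001,-0.002,0.08],1],[[0,0,0],[-0.001,-0.002,0.105],1],[[0,0,0],[-0.001,-0.002,0.125],1],[[0,0,0],[-0.001,-0.002,0.135],1],[[0,0,0],[-0.001,-0.002,0.135],1],[[0,0,0],[-0.001,-0.002,0.135],1]]'
python3 -m crank '[[[0,0,0],[0,0,0.008],1],[[0,0,0],[0,0,0.016],1],[[0,0,0],[0,0,0.024],1],[[0,0,0],[0,0,0.03],1],[[0,0,0],[0,0,0.034],1],[[0,0,0],[0,0,0.034],1],[[0,0,0],[0,0,0.034],1],[[0,0,0],[0,0,0.034],1]]'
```

```text
time_s: 51.6
position: [0.4825, -0.3154, 0.0536]
tool_rot: [[-0.061, 0.998, 0.0], [0.998, 0.061, -0.0], [-0.0, 0.0, -1.0]]
ft_force: [0.2, 0.4, 1.1]
grip_width: 0.256
gripper_force: 61.5
time_s: 52.27
position: [0.4824, -0.3159, 0.0194]
tool_rot: [[-0.06, 0.998, 0.0], [0.998, 0.06, -0.0], [-0.0, 0.0, -1.0]]
ft_force: [0.3, -0.7, -0.8]
grip_width: 0.255
gripper_force: 61.5
```

```bash

python3 -m crank '[[[0,0,0],[0,0,0.0015],1],[[0,0,0],[0,0,0.003],1],[[0,0,0],[0,0,0.003],1],[[0,0,0],[0,0,0.003],1],[[0,0,0],[0,0,0.003],0.62],[[0,0,0],[0,0,0.003],0.62],[[0,0,0],[0,0,0.003],0.62],[[0,0,0],[0,0,0.003],0.62]]'
python3 -m crank '[[[0,0,0],[0,0,-0.01],0.62],[[0,0,0],[0,0,-0.03],0.62],[[0,0,0],[0,0,-0.06],0.62],[[0,0,0],[0,0,-0.09],0.62],[[0,0,0],[0,0,-0.12],0.62],[[0,0,0],[0,0,-0.15],0.62],[[0,0,0],[0,0,-0.17],0.62],[[0,0,0],[0,0,-0.17],0.62]]'
python3 - <<'E'
from h import *
s,im,d=shot('wrist'); C=cloud('wrist',d,s); np.save('pics/w16.npy',d); cv2.imwrite('pics/w16.png',im)
for r in rects('wrist',blue(im),.024,s): print(r)
m=blue(im); print(np.median(C[m],axis=0), np.percentile(C[m][:,2],[5,95]))
for r in rects('wrist',orange(im),.042,s): print(r)
go((.536,-.31,.06,93.3))
E
```

```text
time_s: 52.93
position: [0.4823, -0.3158, 0.0161]
tool_rot: [[-0.06, 0.998, 0.0], [0.998, 0.06, -0.0], [-0.0, 0.0, -1.0]]
ft_force: [-0.0, 0.3, -0.9]
grip_width: 0.383
gripper_force: 0.0
time_s: 53.6
position: [0.4838, -0.3174, 0.1924]
tool_rot: [[-0.06, 0.998, 0.005], [0.998, 0.06, -0.006], [-0.006, 0.005, -1.0]]
ft_force: [0.7, -0.5, -0.1]
grip_width: 0.384
gripper_force: 0.0
(0.4825, -0.3143, 40.9, 23.5, -86.1, [252.0, 172.0])
[ 0.48280796 -0.31442783  0.02393078] [0.01899303 0.02520016]
(0.5717, -0.3078, 65.1, 6.4, -87.1, [336.0, 170.0])
(0.5456, -0.325, 101.2, 45.4, -84.5, [302.0, 192.0])
(0.536, -0.31, 0.06, 93.3) turn [0.2  0.23 0.15] shift [0.0042 0.0525 0.1299]
```

```bash

python3 -m crank '[[[0,0,0],[0.001,0.02,0],0.65],[[0,0,0],[0.004,0.053,0],0.65],[[0,0,0],[0.004,0.053,0.03],0.65],[[0,0,0],[0.004,0.053,0.06],0.65],[[0,0,0],[0.004,0.053,0.09],0.65],[[0,0,0],[0.004,0.053,0.115],0.65],[[0,0,0],[0.004,0.053,0.13],0.65],[[0,0,0],[0.004,0.053,0.13],0.65]]'
python3 -m crank '[[[0,0,0],[0,0,0.004],0.65],[[0,0,0],[0,0,0.008],0.65],[[0,0,0],[0,0,0.012],0.65],[[0,0,0],[0,0,0.014],0.65],[[0,0,0],[0,0,0.014],0.65],[[0,0,0],[0,0,0.014],0.65],[[0,0,0],[0,0,0.014],0.65],[[0,0,0],[0,0,0.014],0.65]]'
python3 -m crank '[[[0,0,0],[0,0,0],0.8],[[0,0,0],[0,0,0],0.9],[[0,0,0],[0,0,0],1],[[0,0,0],[0,0,0],1],[[0,0,0],[0,0,0],1],[[0,0,0],[0,0,0],1],[[0,0,0],[0,0,0],1],[[0,0,0],[0,0,0],1]]' 40
```

```text
time_s: 54.32
position: [0.5323, -0.3062, 0.0509]
tool_rot: [[-0.06, 0.998, -0.006], [0.998, 0.06, 0.005], [0.006, -0.006, -1.0]]
ft_force: [-0.8, 0.7, 0.4]
grip_width: 0.351
gripper_force: 0.0
time_s: 54.98
position: [0.5351, -0.3087, 0.0425]
tool_rot: [[-0.06, 0.998, 0.0], [0.998, 0.06, -0.0], [-0.0, 0.0, -1.0]]
ft_force: [0.6, 0.6, 0.2]
grip_width: 0.352
gripper_force: 0.0
time_s: 55.65
position: [0.5351, -0.3087, 0.0424]
tool_rot: [[-0.06, 0.998, 0.0], [0.998, 0.06, -0.0], [-0.0, 0.0, -1.0]]
ft_force: [1.0, 0.1, 2.4]
grip_width: 0.087
gripper_force: 40.3
```

```bash

python3 -m crank '[[[0,0,0],[0,-0.005,0],1],[[0,0,0],[0,-0.015,0],1],[[0,0,0],[0,-0.025,0],1],[[0,0,0],[0,-0.036,0],1],[[0,0,0],[0,-0.047,0],1],[[0,0,0],[0,-0.058,0],1],[[0,0,0],[0,-0.069,0],1],[[0,0,0],[0,-0.078,0],1]]'
python3 -m crank '[[[0,0,0],[0,-0.002,0],1],[[0,0,0],[0,-0.004,0],1],[[0,0,0],[0,-0.006,0],1],[[0,0,0],[0,-0.008,0],1],[[0,0,0],[0,-0.01,0],1],[[0,0,0],[0,-0.012,0],1],[[0,0,0],[0,-0.012,0],1],[[0,0,0],[0,-0.012,0],1]]'
```

```text
time_s: 56.32
position: [0.4565, -0.313, 0.0423]
tool_rot: [[-0.06, 0.998, 0.001], [0.998, 0.06, 0.0], [0.0, 0.001, -1.0]]
ft_force: [4.4, 2.9, 4.0]
grip_width: 0.087
gripper_force: 40.4
time_s: 56.98
position: [0.4459, -0.3136, 0.0425]
tool_rot: [[-0.061, 0.998, 0.002], [0.998, 0.061, 0.001], [0.0, 0.002, -1.0]]
ft_force: [5.6, 3.8, 4.9]
grip_width: 0.088
gripper_force: 40.5
```

```bash

python3 -m crank '[[[0,0,0],[0,-0.001,0],1],[[0,0,0],[0,-0.002,0],1],[[0,0,0],[0,-0.003,0],1],[[0,0,0],[0,-0.003,0],1],[[0,0,0],[0,-0.003,0],1],[[0,0,0],[0,-0.003,0],1],[[0,0,0],[0,-0.003,0],1],[[0,0,0],[0,-0.003,0],1]]'
```

```text
time_s: 57.65
position: [0.4455, -0.3137, 0.043]
tool_rot: [[-0.062, 0.998, 0.008], [0.998, 0.062, 0.001], [0.0, 0.008, -1.0]]
ft_force: [20.2, 6.7, 1.4]
grip_width: 0.082
gripper_force: 40.1
```

```bash

python3 -m crank '[[[0,0,0],[0,0,0],0.7],[[0,0,0],[0,0,0],0.7],[[0,0,0],[0,0,0],0.68],[[0,0,0],[0,0,0],0.68],[[0,0,0],[0,0,-0.02],0.68],[[0,0,0],[0,0.003,-0.06],0.6],[[0,0,0],[0,0.003,-0.1],0.5],[[0,0,0],[0,0.003,-0.14],0.5]]'
python3 -m crank '[[[0,0,0],[0,0,0],0.5],[[0,0,0],[0,0,0],0.3],[[0,0,0],[0,0,0],0],[[0,0,0],[0,0,0],0],[[0,0,0],[0,0,0],0],[[0,0,0],[0,0,0],0],[[0,0,0],[0,0,0],0],[[0,0,0],[0,0,0],0]]'
python3 - <<'E'
from h import *
s,im,d=shot('wrist'); C=cloud('wrist',d,s); print(s['position'])
m=orange(im); P=C[m]; 
A=yawR(93.3); q=(P-np.array([.4475,-.3126,0]))@np.c_[A[:,1],A[:,0]]
for a in np.arange(-.014,.042,.004):
    k=(abs(q[:,0]-a)<.002)&(abs(q[:,1])<.03); print(round(a,3),k.sum(),np.median(P[k,2]).round(4) if k.any() else 0)
q0=None
d0=np.load('pics/w13.npy')
s2=dict(position=np.array([.44765,-.31508,.1849]),tool_rot=yawR(93.44)); im0=cv2.imread('pics/w13.png'); C0=cloud('wrist',d0,s2); P0=C0[orange(im0)]; q=(P0-np.array([.4475,-.3126,0]))@np.c_[A[:,1],A[:,0]]
print('before')
for a in np.arange(-.014,.042,.004):
    k=(abs(q[:,0]-a)<.002)&(abs(q[:,1])<.03); print(round(a,3),k.sum(),np.median(P0[k,2]).round(4) if k.any() else 0)
go((.50,-.05,.19,126),(.42,.28,.19,174.85))
E
```

```text
time_s: 58.32
position: [0.4443, -0.3136, 0.1831]
tool_rot: [[-0.06, 0.998, -0.001], [0.998, 0.06, 0.001], [0.001, -0.001, -1.0]]
ft_force: [0.8, 1.1, 0.0]
grip_width: 0.501
gripper_force: 0.0
time_s: 58.98
position: [0.4449, -0.3138, 0.1816]
tool_rot: [[-0.06, 0.998, -0.001], [0.998, 0.06, 0.001], [0.001, -0.001, -1.0]]
ft_force: [-0.1, 0.1, -0.2]
grip_width: 0.999
gripper_force: 0.0
[ 0.4448916  -0.31381042  0.18155851]
-0.014 0 0
-0.01 116 0.0393
-0.006 143 0.0404
-0.002 229 0.0513
0.002 209 0.0512
0.006 95 0.0397
0.01 93 0.0395
0.014 130 0.0398
0.018 136 0.04
0.022 131 0.04
0.026 112 0.0399
0.03 85 0.0396
0.034 235 0.0437
0.038 80 0.0445
before
-0.014 0 0
-0.01 21 0.0394
-0.006 100 0.0399
-0.002 229 0.0513
0.002 221 0.0511
0.006 59 0.0398
0.01 46 0.0401
0.014 102 0.0398
0.018 97 0.0401
0.022 82 0.0397
0.026 62 0.0397
0.03 40 0.0397
0.034 224 0.0437
0.038 70 0.0443
(0.5, -0.05, 0.19, 126) turn [-1.000e-02 -3.000e-02 -3.255e+01] shift [ 0.2601  0.0708 -0.0082]
(0.42, 0.28, 0.19, 174.85) turn [  0.     0.   -48.85] shift [0.314  0.1292 0.    ]
```

```bash

python3 -m crank '[[[0,0,-4],[0.025,0.007,-0.002],0],[[0,0,-8],[0.06,0.016,-0.004],0],[[0,0,-12],[0.095,0.026,-0.006],0],[[0,0,-16],[0.13,0.035,-0.008],0],[[0,0,-20],[0.165,0.045,-0.008],0],[[0,0,-24],[0.2,0.054,-0.008],0],[[0,0,-28],[0.232,0.063,-0.008],0],[[0,0,-32.5],[0.26,0.071,-0.008],0]]' >/dev/null
python3 -m crank '[[[0,0,-6],[0.036,0.013,0],0],[[0,0,-12],[0.072,0.027,0],0],[[0,0,-18],[0.108,0.04,0],0],[[0,0,-24],[0.144,0.054,0],0],[[0,0,-31],[0.18,0.068,0],0],[[0,0,-38],[0.216,0.082,0],0],[[0,0,-44],[0.252,0.096,0],0],[[0,0,-49],[0.28,0.108,0],0]]' >/dev/null
python3 -m crank '[[[0,0,0],[0,0,0],0],[[0,0,0],[0,0,0],0],[[0,0,0],[0,0,0],0],[[0,0,0],[0,0,0],0],[[0,0,0],[0,0,0],0],[[0,0,0],[0,0,0],0],[[0,0,0],[0,0,0],0],[[0,0,0],[0,0,0],0]]' 
python3 - <<'E'
from h import *
s,im,d=shot('wrist'); C=cloud('wrist',d,s); m=blue(im); print(s['position'])
for r in rects('wrist',m,.047,s): print(r)
top=m&(abs(C[...,2]-.047)<.005)
for r in rects('wrist',top,.047,s): print('top',r)
A=yawR(174.85)
for r in rects('wrist',m,.047,s): print(((np.array([r[0],r[1]])-np.array([.5586,.2837]))@np.c_[-A[:2,0],A[:2,1]]).round(4))
cv2.imwrite('pics/w17.png',im)
go((.41,.289,.1,174.85))
v,u=np.nonzero(m); print(u.min(),u.max(),v.min(),v.max())
crop=im[v.min():v.max(),u.min():u.max()]; print(cv2.resize(cv2.cvtColor(crop,cv2.COLOR_BGR2GRAY),(30,14),interpolation=cv2.INTER_AREA))
E
```

```text
time_s: 61.03
position: [0.4236, 0.2394, 0.19]
tool_rot: [[-0.996, 0.089, 0.0], [0.089, 0.996, -0.0], [-0.0, -0.0, -1.0]]
ft_force: [0.1, -0.1, 0.7]
grip_width: 1.004
gripper_force: 0.0
[0.42359493 0.23942892 0.19004782]
(0.4075, 0.2873, 46.9, 38.6, 84.8, [298.0, 161.0])
top (0.4075, 0.2873, 46.9, 38.6, 84.8, [298.0, 161.0])
[-0.1508 -0.01  ]
(0.41, 0.289, 0.1, 174.85) turn [-0.    0.01  0.05] shift [0.0179 0.048  0.0901]
276 322 142 179
[[ 63  68  68  69  69  70  70  69  70  71  70  69  69  69  67  57  63  69
   69  70  70  69  70  69  69  70  70  69  69  74]
 [ 69  74  75  74  75  75  75  75  75  76  76  76  73  74  73  61  69  74
   73  74  74  75  75  74  74  73  74  75  74  74]
 [ 66  75  74  74  74  74  75  76  76  75  75  75  73  73  73  61  68  73
   74  74  73  75  74  74  74  74  75  74  75  75]
 [ 67  75  75  75  74  76  80  83  83  78  76  75  73  74  75  67  68  74
   73  74  75  75  74  73  72  74  74  73  74  75]
 [ 65  75  74  74  74  76  76  78  79  76  75  73  75  74  72  66  71  76
   75  74  74  76  74  73  73  74  75  73  74  75]
 [ 66  76  76  76  74  75  74  75
[... 392 characters left out ...]
 74  73  67  64  72  74
   75  74  74  73  74  74  74  74  74  74  75  82]
 [ 66  74  76  75  75  74  74  74  75  73  74  74  74  75  65  63  73  75
   74  74  75  75  75  74  74  75  74  73  75  85]
 [ 67  74  76  74  75  76  75  72  75  75  74  73  74  74  67  62  74  74
   74  75  75  73  70  73  75  74  75  74  76  92]
 [ 69  75  76  75  75  75  74  74  75  75  76  75  75  75  71  65  74  75
   75  74  75  69  68  70  73  74  75  75  76  95]
 [ 72  76  75  74  74  76  75  72  75  75  75  75  76  75  69  67  74  76
   76  75  76  72  71  73  74  74  75  73  77 108]
 [ 77  75  76  75  75  76  76  75  76  76  74  74  76  73  67  71  74  75
   73  75  75  76  75  76  74  74  74  75  81 112]]
```

```bash

python3 -m crank '[[[0,0,0],[0.01,0.02,0.01],0],[[0,0,0],[0.0198,0.0463,0.03],0],[[0,0,0],[0.0198,0.0463,0.05],0],[[0,0,0],[0.0198,0.0463,0.07],0],[[0,0,0],[0.0198,0.0463,0.09],0],[[0,0,0],[0.0198,0.0463,0.11],0],[[0,0,0],[0.0198,0.0463,0.12],0],[[0,0,0],[0.0198,0.0463,0.12],0]]' 
python3 -m crank '[[[0,0,0],[0,0,0.008],0],[[0,0,0],[0,0,0.016],0],[[0,0,0],[0,0,0.024],0],[[0,0,0],[0,0,0.032],0],[[0,0,0],[0,0,0.038],0],[[0,0,0],[0,0,0.038],0],[[0,0,0],[0,0,0.038],0],[[0,0,0],[0,0,0.038],0]]' 
python3 -m crank '[[[0,0,0],[0,0,0],0.2],[[0,0,0],[0,0,0],0.3],[[0,0,0],[0,0,0],0.4],[[0,0,0],[0,0,0],0.6],[[0,0,0],[0,0,0],0.8],[[0,0,0],[0,0,0],1],[[0,0,0],[0,0,0],1],[[0,0,0],[0,0,0],1]]' 60
python3 - <<'E'
from h import *
s,im,d=shot('wrist'); C=cloud('wrist',d,s); m=blue(im)
for r in rects('wrist',m,.047,s): print(r)
P=C[m]; print(np.percentile(P[:,2],[5,50,95]))
E
```

```text
time_s: 61.75
position: [0.4062, 0.2871, 0.0677]
tool_rot: [[-0.996, 0.088, -0.004], [0.088, 0.996, -0.001], [0.003, -0.002, -1.0]]
ft_force: [0.2, -0.4, 0.2]
grip_width: 1.001
gripper_force: 0.0
time_s: 62.42
position: [0.4079, 0.2878, 0.0323]
tool_rot: [[-0.996, 0.088, 0.0], [0.088, 0.996, 0.0], [-0.0, 0.0, -1.0]]
ft_force: [0.1, 1.0, 0.1]
grip_width: 0.998
gripper_force: 0.0
time_s: 63.08
position: [0.4082, 0.288, 0.0327]
tool_rot: [[-0.996, 0.088, 0.001], [0.088, 0.996, 0.0], [-0.001, 0.0, -1.0]]
ft_force: [-0.4, -0.1, 5.7]
grip_width: 0.543
gripper_force: 62.6
(0.4062, 0.2885, 47.7, 42.0, 84.9, [254.0, 251.0])
[0.04597747 0.04707658 0.04804036]
```

```bash

python3 -m crank '[[[0,0,0],[0,0,-0.005],1],[[0,0,0],[0,0,-0.015],1],[[0,0,0],[0,0,-0.03],1],[[0,0,0],[0,0,-0.05],1],[[0,0,0],[0,0,-0.07],1],[[0,0,0],[0,0,-0.09],1],[[0,0,0],[0,0,-0.09],1],[[0,0,0],[0,0,-0.09],1]]' 80
python3 - <<'E'
from h import *
s,im,d=shot('wrist'); C=cloud('wrist',d,s); m=blue(im)
n,l,st,_=cv2.connectedComponentsWithStats(m.astype(np.uint8))
for i in range(1,n):
    if st[i,4]>50: P=C[l==i]-s['position']; print(st[i], np.percentile(P,[5,50,95],axis=0).round(4).tolist())
go((.571,.0025,.12,180))
E
```

```text
time_s: 63.8
position: [0.4082, 0.288, 0.1231]
tool_rot: [[-0.996, 0.088, 0.001], [0.088, 0.996, 0.001], [-0.001, 0.001, -1.0]]
ft_force: [0.1, 0.8, -2.1]
grip_width: 0.527
gripper_force: 82.6
[ 207  219   95   70 5238] [[-0.0189, -0.0206, 0.0131], [-0.0017, 0.0006, 0.0141], [0.017, 0.0217, 0.0151]]
(0.571, 0.0025, 0.12, 180) turn [-0.   -0.02 -5.05] shift [-0.1879 -0.2697  0.0018]
```

```bash

python3 -m crank '[[[0,0,0],[-0.01,-0.0144,0],1],[[0,0,0],[-0.028,-0.04,0],1],[[0,0,0],[-0.047,-0.0675,0],1],[[0,0,0],[-0.066,-0.095,0],1],[[0,0,0],[-0.085,-0.122,0],1],[[0,0,0],[-0.104,-0.149,0],1],[[0,0,0],[-0.123,-0.1765,0],1],[[0,0,0],[-0.142,-0.204,0],1]]'  >/dev/null
python3 -m crank '[[[0,0,0],[-0.019,-0.027,0],1],[[0,0,-2],[-0.036,-0.052,0],1],[[0,0,-5],[-0.0459,-0.0657,0],1],[[0,0,-5],[-0.0459,-0.0657,0],1],[[0,0,-5],[-0.0459,-0.0657,0.02],1],[[0,0,-5],[-0.0459,-0.0657,0.04],1],[[0,0,-5],[-0.0459,-0.0657,0.06],1],[[0,0,-5],[-0.0459,-0.0657,0.06],1]]' 
python3 -m crank '[[[0,0,0],[0,0,0],1],[[0,0,0],[0,0,0],1],[[0,0,0],[0,0,0],1],[[0,0,0],[0,0,0],1],[[0,0,0],[0,0,0],1],[[0,0,0],[0,0,0],1],[[0,0,0],[0,0,0],1],[[0,0,0],[0,0,0],1]]' 
python3 - <<'E'
from h import *
s,im,d=shot('wrist'); C=cloud('wrist',d,s); m=blue(im)
n,l,st,_=cv2.connectedComponentsWithStats(m.astype(np.uint8))
for i in range(1,n):
    if st[i,4]>50: P=C[l==i]-s['position']; print(st[i], np.percentile(P,[5,50,95],axis=0).round(4).tolist())
k=red(im); P=ray('wrist',np.argwhere(k)[:,::-1],.02,s); P=P[(P[:,0]>.5)&(abs(P[:,1])<.1)]; print(P.min(0),P.max(0))
go((.571,.0025,.0095,180))
E
```

```text
time_s: 65.18
position: [0.5672, 0.0039, 0.0565]
tool_rot: [[-1.0, 0.001, -0.008], [0.001, 1.0, 0.002], [0.008, 0.002, -1.0]]
ft_force: [-0.7, 0.5, -0.9]
grip_width: 0.533
gripper_force: 82.6
time_s: 65.85
position: [0.5713, 0.0025, 0.0622]
tool_rot: [[-1.0, 0.001, 0.0], [0.001, 1.0, -0.0], [-0.0, -0.0, -1.0]]
ft_force: [0.2, 0.4, -1.2]
grip_width: 0.538
gripper_force: 82.6
[ 208  221   93   69 5034] [[-0.0181, -0.0207, 0.0132], [-0.001, 0.0006, 0.0141], [0.0173, 0.0215, 0.0151]]
[ 0.53425825 -0.06632409  0.02      ] [0.60755809 0.07234188 0.02      ]
(0.571, 0.0025, 0.0095, 180) turn [-0.01  0.01 -0.05] shift [ 0.0002 -0.      0.0527]
```

```bash

python3 -m crank '[[[0,0,0],[0,0,0.01],1],[[0,0,0],[0,0,0.02],1],[[0,0,0],[0,0,0.03],1],[[0,0,0],[0,0,0.04],1],[[0,0,0],[0,0,0.047],1],[[0,0,0],[0,0,0.05],1],[[0,0,0],[0,0,0.052],1],[[0,0,0],[0,0,0.052],1]]' 
python3 -m crank '[[[0,0,0],[0,0,0],1],[[0,0,0],[0,0,0],1],[[0,0,0],[0,0,0],0.35],[[0,0,0],[0,0,0],0.3],[[0,0,0],[0,0,0],0.3],[[0,0,0],[0,0,0],0.3],[[0,0,0],[0,0,0],0.3],[[0,0,0],[0,0,0],0.3]]' 
python3 -m crank '[[[0,0,0],[0,0,-0.01],0.3],[[0,0,0],[0,0,-0.03],0.3],[[0,0,0],[0,0,-0.06],0.3],[[0,0,0],[0,0,-0.09],0.3],[[0,0,0],[0,0,-0.12],0.2],[[0,0,0],[0,0,-0.16],0],[[0,0,0],[0,0,-0.2],0],[[0,0,0],[0.02,0,-0.22],0]]' 
python3 -m crank '[[[0,0,0],[0,0,0],0],[[0,0,0],[0,0,0],0],[[0,0,0],[0,0,0],0],[[0,0,0],[0,0,0],0],[[0,0,0],[0,0,0],0],[[0,0,0],[0,0,0],0],[[0,0,0],[0,0,0],0],[[0,0,0],[0,0,0],0]]' >/dev/null
python3 - <<'E'
from h import *
s,im,d=shot('wrist'); C=cloud('wrist',d,s); m=blue(im); print(s['position'])
for r in rects('wrist',m,.023,s): print(r)
n,l,st,_=cv2.connectedComponentsWithStats(m.astype(np.uint8))
for i in range(1,n):
    if st[i,4]>50: print(np.percentile(C[l==i],[5,50,95],axis=0).round(4).tolist())
k=red(im); P=ray('wrist',np.argwhere(k)[:,::-1],.02,s); P=P[(P[:,0]>.5)&(abs(P[:,1])<.1)]; print(P.min(0),P.max(0))
for p in [(.525,.40,.03)]: pass
E
```

```text
time_s: 66.57
position: [0.571, 0.0026, 0.0097]
tool_rot: [[-1.0, 0.001, -0.0], [0.001, 1.0, 0.0], [0.0, 0.0, -1.0]]
ft_force: [0.2, -0.7, -0.7]
grip_width: 0.533
gripper_force: 82.6
time_s: 67.23
position: [0.5712, 0.0025, 0.0101]
tool_rot: [[-1.0, 0.001, 0.0], [0.001, 1.0, -0.0], [-0.0, -0.0, -1.0]]
ft_force: [0.1, -0.5, 0.7]
grip_width: 0.698
gripper_force: 0.0
time_s: 67.9
position: [0.5537, 0.002, 0.2357]
tool_rot: [[-1.0, 0.001, 0.007], [0.001, 1.0, -0.002], [-0.007, -0.002, -1.0]]
ft_force: [1.6, 0.5, 1.3]
grip_width: 1.0
gripper_force: 0.0
[0.55103067 0.00259307 0.22956122]
(0.5703, 0.0146, 34.7, 18.3, 0.0, [261.0, 184.0])
[[0.5544, 0.0054, 0.0219], [0.5727, 0.0094, 0.0232], [0.587, 0.0235, 0.0245]]
[[0.5648, -0.0189, 0.0218], [0.5718, -0.01, 0.0229], [0.5802, -0.001, 0.0242]]
[ 0.53685819 -0.06602791  0.02      ] [0.6068079  0.07206079 0.02      ]
```

```bash

python3 - <<'E'
from h import *
s,im,d=shot('wrist'); C=cloud('wrist',d,s)
k=(C[...,2]>.018)&(abs(C[...,0]-.571)<.028)&(abs(C[...,1]-.003)<.06)
for r in rects('wrist',k,.023,s): print(r)
P=C[k]; print(np.percentile(P[:,2],[2,50,98])); A=np.c_[P[:,:2],np.ones(len(P))]; print(np.linalg.lstsq(A,P[:,2],rcond=None)[0])
print('mean bgr',im[k].mean(0))
cv2.imwrite('pics/w18.png',im); print((0.0<P[:,1]).sum(),len(P))
s,im,d=shot('top'); im0=cv2.imread('pics/top0.png'); C=cloud('top',d)
for u,v in [(210,170),(297,176),(258,250),(138,230),(100,190),(140,155)]: print((u,v),C[v,u].round(3), int(cv2.absdiff(im[v-4:v+5,u-4:u+5],im0[v-4:v+5,u-4:u+5]).mean()))
E
```

```text
(0.8927, 0.3712, 44.2, 37.2, 3.3, [478.0, 375.0])
(0.8955, -0.355, 68.3, 31.2, -38.7, [31.0, 374.0])
(0.8379, 0.2548, 168.6, 63.2, -12.9, [412.0, 342.0])
(0.8366, -0.2493, 170.0, 64.7, 12.7, [97.0, 343.0])
(0.6948, 0.1779, 69.4, 10.2, 39.8, [377.0, 266.0])
(0.6942, -0.1712, 69.4, 10.2, -40.0, [131.0, 267.0])
(0.709, 0.1446, 112.1, 46.6, 27.3, [351.0, 278.0])
(0.7081, -0.1378, 112.8, 46.6, -27.5, [158.0, 278.0])
(0.5719, 0.0034, 48.2, 40.2, 89.9, [254.0, 183.0])
[0.02226408 0.29041742 0.31610152]
[-6.85011727e+00  1.22255028e-03  4.03884978e+00]
mean bgr [57.5736861  47.24661798 47.72979768]
4209 8353
(210, 170) [0.482 0.038 0.707] 68
(297, 176) [ 0.567 -0.132  0.005] 4
(258, 250) [ 0.396 -0.012  0.691] 48
(138, 230) [0.43  0.283 0.026] 13
(100, 190) [0.535 0.382 0.026] 12
(140, 155) [0.621 0.274 0.051] 8
```

```bash
python3 -c "
from cell import robot
print(robot.job_done())"
```

```text
the job is handed in; nothing more can be done
None
```

The job is handed in: one block held and lies flat in the shut case with its tab sprung up, and the two that slid lie flat in the red scrap tray. The plate is back down; the gauge block, marker and tub were not handled, though only the tub's place was rechecked in the final pictures. The robot's clock stood at about 70 s.

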